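# Unload the filter rack of a herb extractor

### The arm

A 6-joint arm with a two-finger parallel gripper is mounted at the origin on the work surface. World frame = base frame: x ahead of the robot, y to its left, z up, the work surface at z = 0. Lengths are in m, angles in rad, forces in N, time in s.
With the tool pointing down it reaches from about 0.25 to 0.725 m from the base axis. Payload 4 kg.
Tool frame: the origin (TCP) lies between the finger pads; the fingertips stand 11 mm ahead of it and the grasp point (between the pads) lies 8 mm behind it (bot.tip_extent is the distance from the TCP to the fingertips, in m); z points along the fingers, y is the line along which they close (so a half turn about z gives the same grasp; the last joint's range is limited). The gripper opens to 85 mm and grips with 20 to 120 N. Pads are 22 mm wide; open, the fingers measure 114 mm over their backs; the gripper's body (76 mm by 85 mm) begins 54 mm behind the grasp point. The pads swing forward as they close: fully open they stand 13 mm farther back than shut.
Start: joints at [1.322, 0.241, 0.005, 1.335, 0, 1.571], TCP at [0.123, 0.485, 0.242] pointing down, gripper open.
Joint ranges: [-2.72, 2.72], [-1.05, 1.87], [-1.09, 1.28], [-1.99, 2.15], [-1.42, 1.44], [-3.14, 3.14]. Speed limits (rad/s): [2.79, 2.79, 3.14, 3.14, 3.14, 3.14].

### API

Orientations are given as a unit quaternion [x, y, z, w].
In Python, from workcell import bot gives the robot as it stands. The module is installed in compiled form; this text tells all that it offers.
- The arm moves only by the tool drive_tool, never from a script. Its argument "rows" is a list of rows, each an object of numbers: "dx", "dy", "dz": the shift along the tool's x, y, z in units of 50 mm (1.0 is 50 mm); "wx", "wy", "wz": the turn, a rotation vector about the tool's x, y, z in units of 5 degrees (1.0 is 5 degrees); "hand": the finger opening in mm, from 0 to 85.4. A call has 1 to 20 rows; each row is the pose to reach, as a shift and turn from the pose commanded when the call began, along the tool's axes at that moment; what a row does not reach only later rows make up. A row lasts 1/10 s, in which the tool goes at most 50 mm and 8.59 degrees, less where a joint would pass 70% of its speed; a pose out of reach is approached as far as the arm can. A call with a gripper value outside its range is refused whole. The fingers move at their own pace and stop on an object; the grip force is fixed at half the most. Time passes only in rows, so rows that repeat a pose let the fingers close. It gives the time, the measured TCP pose, the force, the opening and the grip force at its end, in the units of the state.
- bot.get_obs(): the state, without advancing time (a new reading comes with each control period).
- bot.camera(name): name is "scene" or "top" or "wrist"; returns the picture (384x512x3 uint8, red, green, blue); there is no depth.
- bot.get_calibration(name): a dict with "vfov" (degrees; the focal length in pixels is half the picture's height over the tangent of half this angle, whatever the lens; pixels are square), "cx", "cy" (the principal point, pixels), "origin" and "rotation" of the camera in the world; the wrist camera has in their place "mount" (4x4, takes a point from camera to tool coordinates, whose origin is the TCP and whose axes are the flange's). Camera axes: x right, y up, looking along -z (the intrinsics and any distortion apply to the point x, -y, -z); pixel columns grow to the right and rows downward; lengths in m; the calibration is good to about 2 mm. A picture is of the moment at which its call begins: read the wrist's pose just before it. get_calibration takes no time and is no camera call.
- bot.job_done(): hands the job in; it is judged then, once.
Trained networks look in the newest picture that a camera, given by its name, has taken for a name from the list of things; names that differ only in an ending like _2 or _b are one class to them, and where a whole thing is asked for, a point or a joint stands for the part that bears it (a point fixed in the world has none). Each returns a list of dicts, best first, with "score" (0 to 1); they miss things now and then, are a little off and sometimes report something else, mostly with a low value. They report only what shows in the picture. A call takes as long as a camera call. They do not tell look-alikes from the thing itself.
- bot.look_for(camera, thing): "extent" ([centre column, centre row, width, height] in pixels, round what is visible of it).
- bot.outline_of(camera, thing): "region" (384x512 bool, what is visible of it) and "extent" ([centre column, centre row, width, height] in pixels, round what is visible of it).
The state is a dict: "clock": time; "joint_pos": joint angles; "joint_vel": joint speeds; "tau": joint torques, N m; "eef_pos": TCP position; "tool_rot": TCP orientation; "ft_force": force on the tool from outside, world axes, zero at the start; "ft_torque": the same for the moment, N m; "grip_width": finger opening in m; "grasp_force": force on a finger pad.
Only numpy, scipy, OpenCV 4.12 (cv2) and the standard library are available. Lean on these libraries where they do the work, as an engineer would, in place of code of your own. Each camera call takes 0.05 s, during which the arm holds its last target. There are 200 camera calls.

### The job

Take the red-knobbed retaining yoke off the clear rack and hang it astride the drying rail, its notch on the bar. Then, with the yellow hook picker, fish every filter cartridge out of the deep wells by its bail (never reach in with the fingers) and set it upright and square on the roller lane without dropping it, so that it rolls down and they all queue up against the orange stop. Finally hang the picker by its collar back in its stand, and leave everything else on the bench where it is.

Things in the scene. Friction and masses are not known exactly. Their poses are not given: they have to be found in the camera images.
- yoke_knob (a point): Retaining yoke: a steel cross bar 166 mm long (its own y axis), 30 wide (x), 20 thick, with a leg at each end that hangs 50 mm below the bar's underside, and a red square grip knob (30 x 30 mm, 45 tall) on the middle of its top. It starts lying across the top of the rack, legs outside the rack. This point is in the knob's middle, 45 mm above the bar's underside. Mass 0.25 kg, balanced: its centre of mass lies below the bar's underside on the middle line
- yoke_notch (a point): Roof of the notch in the middle of the yoke's underside: 20 mm wide along the yoke's y, 12 deep, open downward, running through along the yoke's x. The rail fits in it. 33 mm below yoke_knob
- rail_mid (a point): Middle of the axis of the drying rail: fixed steel bar of 12 mm diameter and 170 mm length along this frame's y, level, its axis 155 mm above the table, on an upright post at each end with a round foot of 70 mm diameter
- picker_grip (a point): Hook picker: an upright tool. This point is the middle of its yellow square handle (18 x 18 mm, from 34 mm below to 30 mm above this point). Under the handle a square collar 36 x 36 x 6 mm, then a thin rod down to a flat hook. Mass 0.12 kg. z up along the tool; the hook opens to the tool's -x
- picker_collar (a point): Centre of the underside of the picker's collar, 40 mm below picker_grip on the tool axis; the collar hangs on the stand's prongs
- picker_foot (a point): Where a bail sits in the hook: top of the hook's foot, in the middle of the gap, 7 mm to the tool's -x of the tool axis and 145 mm below picker_grip. The hook's foot is 4 mm thick and 20 wide (y); the gap is 10 mm wide in x; on its +x side is the upright blade (4 mm thick, on the tool axis), on its -x side the upturned tip, 3 mm thick, rising 10 mm above the foot; the tip's outside is 15 mm from the tool axis
- stand_seat (a point): Picker stand, fixed: two level prongs 16 mm wide with an 18 mm slot between them, tops 140 mm above the table, slot open to this frame's -x; a post stands 40 to 56 mm to +x of this point (no higher than the prongs), prongs reach 20 mm to -x of it. This point is on the prong tops, mid-slot, where the centre of the picker's collar hangs at the start and at the end
- rack_rim (a point): Clear rack with steel edges, fixed: 140 x 140 mm, 125 tall, open on top, divided into 2 x 2 wells of 64 x 64 mm whose centres lie 34 mm from the middle in x and y; walls 4 mm, floor 4 mm thick. This point is the middle of the top, at rim height; axes along the walls
- lane_stop (a point): Roller lane, fixed: a track of free-turning rollers (16 mm diameter) sloping down at 8 degrees to this frame's -x, 76 mm wide between side rails that stand 16 mm above the rollers, with an orange stop plate across its low end. This point is at the stop's inner face, at the height of the roller tops, on the middle line; frame x is level and points up the lane (x, y level, z up)
- lane_load (a point): Point on the roller tops on the lane's middle line, 227 mm up the slope from lane_stop: the place to load. The rollers end 45 mm farther up
- c1_bail (a point): Filter cartridge 1 (may be absent: None): a flat steel box 56 x 56 x 16 mm with an orange band, with an orange wire bail over it: a straight bar of 4 mm diameter along the cartridge's y, 44 mm clear between its two uprights, its axis 46 mm above the cartridge's underside (28 mm clear between box and bar). This point is the middle of the bar. Mass about 0.09 kg. It starts flat on the floor of a well, bar along the rack's y
- c2_bail (a point): Filter cartridge 2 (may be absent: None): a flat steel box 56 x 56 x 16 mm with an orange band, with an orange wire bail over it: a straight bar of 4 mm diameter along the cartridge's y, 44 mm clear between its two uprights, its axis 46 mm above the cartridge's underside (28 mm clear between box and bar). This point is the middle of the bar. Mass about 0.09 kg. It starts flat on the floor of a well, bar along the rack's y
- c3_bail (a point): Filter cartridge 3 (may be absent: None): a flat steel box 56 x 56 x 16 mm with an orange band, with an orange wire bail over it: a straight bar of 4 mm diameter along the cartridge's y, 44 mm clear between its two uprights, its axis 46 mm above the cartridge's underside (28 mm clear between box and bar). This point is the middle of the bar. Mass about 0.09 kg. It starts flat on the floor of a well, bar along the rack's y
- c4_bail (a point): Filter cartridge 4 (may be absent: None): a flat steel box 56 x 56 x 16 mm with an orange band, with an orange wire bail over it: a straight bar of 4 mm diameter along the cartridge's y, 44 mm clear between its two uprights, its axis 46 mm above the cartridge's underside (28 mm clear between box and bar). This point is the middle of the bar. Mass about 0.09 kg. It starts flat on the floor of a well, bar along the rack's y
- amber: Bystander: small amber glass bottle, 48 mm diameter, 95 tall; origin at the middle of its underside
- jar: Bystander: glass jar, 60 mm diameter, 70 tall; origin at the middle of its underside
- tin: Bystander: round tin, 66 mm diameter, 80 tall; origin at the middle of its underside
- bowl: Bystander: steel bowl, 100 mm diameter, 40 tall; origin at the middle of its underside
- wrench: Bystander: wrench lying flat; origin at the middle of its underside
- weight: Bystander: brass block 50 x 50 x 35 mm; origin at the middle of its underside
- gauge: Bystander: round pressure gauge lying on its back, 64 mm diameter, 22 tall; origin at the middle of its underside
Things that resemble listed ones, but are neither listed nor needed, are in the scene too. Leave any blue look-alike of the part that bears yoke_knob alone.

How it is judged:
At the end, for the whole second after the job is handed in: Cartridges at rest on the lane, upright (0.25 rad), queued at the stop: first bail within 40 mm of it, none beyond 208 mm or over 68 mm from the next. Yoke astride the rail in its notch (12 mm), tilt under 0.35. Picker hanging upright by its collar in its stand (15 mm) (x of c1_bail in the frame of lane_stop between 0 and 0.208 m and y of c1_bail in the frame of lane_stop between -0.02 and 0.02 m and angle between each of c1_bail, c2_bail, c3_bail, c4_bail's own z axis and vertical below 0.25 rad and linear speed of each of c1, c2, c3, c4 below 0.02 m/s and height (world z) of c1_bail between 0.085 and 0.14 m and x of c2_bail in the frame of lane_stop between 0 and 0.208 m and y of c2_bail in the frame of lane_stop between -0.02 and 0.02 m and height (world z) of c2_bail between 0.085 and 0.14 m and x of c3_bail in the frame of lane_stop between 0 and 0.208 m and y of c3_bail in the frame of lane_stop between -0.02 and 0.02 m and height (world z) of c3_bail between 0.085 and 0.14 m and x of c4_bail in the frame of lane_stop between 0 and 0.208 m and y of c4_bail in the frame of lane_stop between -0.02 and 0.02 m and height (world z) of c4_bail between 0.085 and 0.14 m and x of any of c1_bail, c2_bail, c3_bail, c4_bail in the frame of lane_stop below 0.04 m and (x of c1_bail in the frame of lane_stop below 0.04 m or distance between c1_bail and c2_bail below 0.068 m or distance between c1_bail and c3_bail below 0.068 m or distance between c1_bail and c4_bail below 0.068 m) and (x of c2_bail in the frame of lane_stop below 0.04 m or distance between c2_bail and c1_bail below 0.068 m or distance between c2_bail and c3_bail below 0.068 m or distance between c2_bail and c4_bail below 0.068 m) and (x of c3_bail in the frame of lane_stop below 0.04 m or distance between c3_bail and c1_bail below 0.068 m or distance between c3_bail and c2_bail below 0.068 m or distance between c3_bail and c4_bail below 0.068 m) and (x of c4_bail in the frame of lane_stop below 0.04 m or distance between c4_bail and c1_bail below 0.068 m or distance between c4_bail and c2_bail below 0.068 m or distance between c4_bail and c3_bail below 0.068 m) and x of yoke_notch in the frame of rail_mid between -0.012 and 0.012 m and y of yoke_notch in the frame of rail_mid between -0.075 and 0.075 m and z of yoke_notch in the frame of rail_mid between 0 and 0.014 m and angle between yoke_knob's own z axis and vertical below 0.35 rad and linear speed of each of yoke, picker below 0.03 m/s and horizontal distance between picker_collar and stand_seat below 0.015 m and z of picker_collar in the frame of stand_seat between -0.004 and 0.005 m and angle between picker_grip's own z axis and vertical below 0.15 rad); the robot touches nothing.
It fails at once if gripper fingers touch a cartridge that is still down inside the rack ((contact force between the fingers and c1 above 0.5 N and z of c1_bail in the frame of rack_rim below 0 m and horizontal distance between c1_bail and rack_rim below 0.09 m) or (contact force between the fingers and c2 above 0.5 N and z of c2_bail in the frame of rack_rim below 0 m and horizontal distance between c2_bail and rack_rim below 0.09 m) or (contact force between the fingers and c3 above 0.5 N and z of c3_bail in the frame of rack_rim below 0 m and horizontal distance between c3_bail and rack_rim below 0.09 m) or (contact force between the fingers and c4 above 0.5 N and z of c4_bail in the frame of rack_rim below 0 m and horizontal distance between c4_bail and rack_rim below 0.09 m)).
It fails at once if a cartridge is tipped over (more than about 70 degrees) (angle between any of c1_bail, c2_bail, c3_bail, c4_bail's own z axis and vertical above 1.2 rad).
It fails at once if a cartridge is dropped or flung (faster than 1.2 m/s) (linear speed of any of c1, c2, c3, c4 above 1.2 m/s).
It fails at once if a bystander is moved more than 30 mm (distance of any of amber, jar, tin, bowl, wrench, weight, gauge from where it was at the start of the episode above 0.03 m).
Of c1, c2, c3, c4 only 3 to 4 are there at a start; the rules pass over those that are not, and their reading is None.
At some moment in a run one of yoke may be knocked a few centimetres aside while the robot is not near it.
It also fails if it takes over 208 s, if anything falls off the work surface, if the arm or the gripper's body presses on something with over 40 N, if the wrist force passes 120 N, or if a joint passes its speed limit or range.

## Working session

There is one attempt and no reset: what is moved stays moved. The work goes in short steps, Python scripts to look and compute and a tool call to move; the robot and the scene stay as the last step left them, time stands still between calls to the robot, and variables do not carry over. Pictures are saved under pics/ and viewed, at most 14 in all, crops included, and the job is handed in when it is done.

Besides the shell and the picture viewer there is one more tool, called after ">>>" in YAML: its name, and indented under it one key for each argument. drive_tool: Moves the arm, as the interface text tells. Its arguments: {"type":"object","properties":{"rows":{"type":"array","items":{"type":"object","properties":{"dx":{"type":"number"},"dy":{"type":"number"},"dz":{"type":"number"},"wx":{"type":"number"},"wy":{"type":"number"},"wz":{"type":"number"},"hand":{"type":"number"}}}}},"required":["rows"]}

```bash
mkdir -p pics; cat > h.py <<'E'
import numpy as np, cv2
from scipy.spatial.transform import Rotation as R
from workcell import bot
np.set_printoptions(precision=4,suppress=True)
def cal(n):
    c=bot.get_calibration(n); f=192/np.tan(np.radians(c['vfov'])/2)
    if 'mount' in c:
        o=bot.get_obs(); T=np.eye(4); T[:3,:3]=R.from_quat(o['tool_rot']).as_matrix(); T[:3,3]=o['eef_pos']
        M=T@np.array(c['mount']); return f,c['cx'],c['cy'],M[:3,3],M[:3,:3]
    return f,c['cx'],c['cy'],np.array(c['origin']),np.array(c['rotation'])
def ray(K,u,v):
    f,cx,cy,o,Rm=K; d=Rm@np.array([(u-cx)/f,-(v-cy)/f,-1]); return o,d/np.linalg.norm(d)
def atz(K,u,v,z):
    o,d=ray(K,u,v); return o+d*(z-o[2])/d[2]
def proj(K,p):
    f,cx,cy,o,Rm=K; q=Rm.T@(np.array(p)-o); return np.array([cx+f*q[0]/-q[2],cy-f*q[1]/-q[2]])
def shot(n,name):
    K=cal(n); im=bot.camera(n); cv2.imwrite(f'pics/{name}.png',im[:,:,::-1]); return K,im
E
python3 - <<'E'
from h import *
for n in ['scene','top','wrist']:
    K,im=shot(n,n+'0'); print(n,K, bot.get_calibration(n).keys())
    if n!='wrist':
        for t in ['yoke_knob','rail_mid','picker_grip','stand_seat','rack_rim','lane_stop','c1_bail','amber','jar','tin','bowl','wrench','weight','gauge']:
            print(t,[(round(d['score'],2),np.round(d['extent'])) for d in bot.look_for(n,t)[:5]])
print(bot.get_obs())
E
cd pics; python3 -c "
import cv2
a=cv2.imread('top0.png');cv2.imwrite('top0b.png',cv2.resize(a,(800,600)))
a=cv2.imread('scene0.png');cv2.imwrite('scene0b.png',cv2.resize(a,(800,600)))"
```

```text
scene (np.float64(488.27320408681857), 263.3825749923691, 197.95365077105518, array([1.1665, 1.0487, 0.9225]), array([0.1357, 0.4611, 0.8444, 0.2366])) dict_keys(['vfov', 'cx', 'cy', 'origin', 'rotation'])
yoke_knob [(0.77, array([284., 204.,  39.,  49.])), (0.7, array([409., 252.,  64.,  39.]))]
rail_mid [(0.2, array([309., 318.,  30.,  25.]))]
picker_grip [(0.7, array([344., 256.,  20.,  57.]))]
stand_seat [(0.62, array([335., 280.,  48.,  65.]))]
rack_rim [(0.89, array([284., 223.,  64.,  66.]))]
lane_stop [(0.85, array([215., 189.,  91.,  55.])), (0.52, array([172., 243.,  29.,  20.]))]
c1_bail [(0.15, array([346., 254.,  17.,  57.]))]
amber [(0.68, array([338., 237.,  16.,  25.])), (0.42, array([284., 204.,  42.,  49.]))]
jar [(0.7, array([206., 238.,  17.,  29.]))]
tin [(0.62, array([159., 218.,  24.,  31.])), (0.24, array([343., 254.,  16.,  61.]))]
bowl [(0.68, array([308., 318.,  32.,  28.]))]
wrench [(0.56, array([240., 162.,  16.,   1.]))]
weight [(0.59, array([194., 278.,  21.,  22.]))]
gauge [(0.78, array([171., 240.,  24.,  18.])), (0.29, array([160., 220.,  28.,  33.])
[... 1375 characters left out ...]
33, 196.16006131023204, array([0.0456, 0.5057, 0.3734]), array([[ 0.2472, -0.9214, -0.3   ],
       [ 0.969 ,  0.2353,  0.0757],
       [ 0.0008, -0.3094,  0.9509]])) dict_keys(['vfov', 'cx', 'cy', 'mount'])
{'clock': 1.55, 'joint_pos': array([ 1.322 ,  0.2406,  0.005 ,  1.3352, -0.    ,  1.5708]), 'joint_vel': array([-0.003 ,  0.001 , -0.0009,  0.0007,  0.0007,  0.0005]), 'tau': array([ -0.0002, -37.2206,  25.2685,   0.0014,  -0.0002,  -0.    ]), 'eef_pos': array([0.1231, 0.4846, 0.2423]), 'tool_rot': array([0.1241, 0.9923, 0.    , 0.    ]), 'ft_force': array([-1.0087,  0.4201,  0.4324]), 'ft_torque': array([ 0.0105, -0.0691,  0.0126]), 'grasp_force': 0.0, 'grip_width': 0.08537587753144366}
```

View pics/top0b.png

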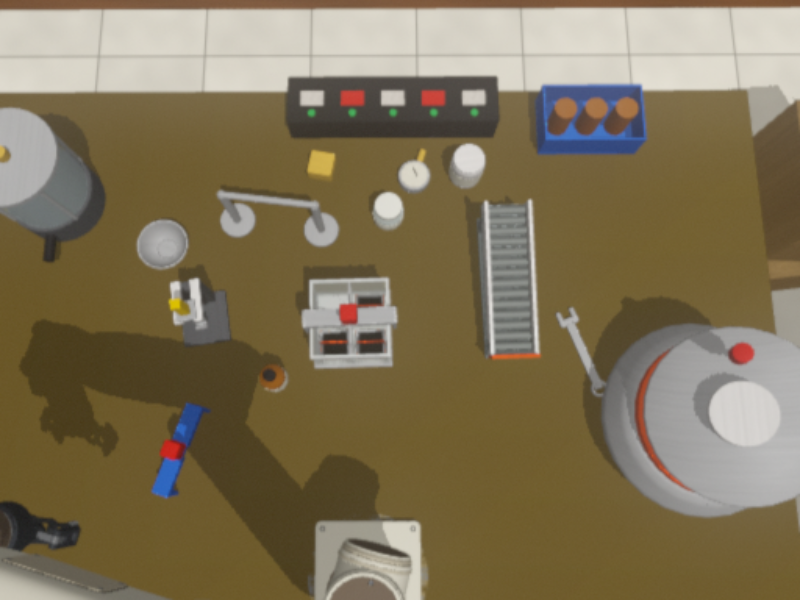

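View pics/scene0b.png

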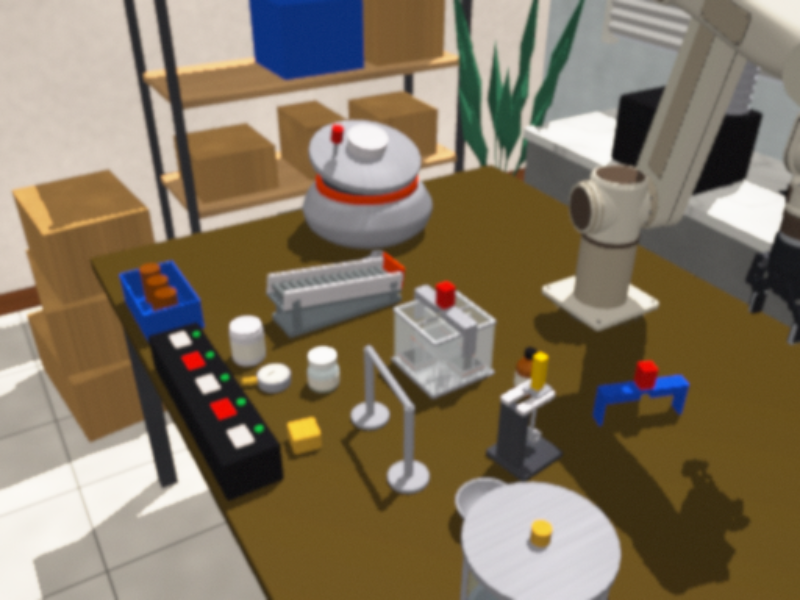

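The top view (800x600) shows the rack at (350,320) with the steel, red-knobbed yoke across it at (348,313). The blue look-alike is at (180,450), the rail runs (220,193)-(316,205), the picker stand is at (190,305), and the lane runs (510,205)-(515,355) with its orange stop at the bottom. There are two yoke candidates: the one on the rack is steel and fits the description, and the blue one is to be left alone.

```bash
sed -i "s/np.array(c\['rotation'\])/(R.from_quat(c['rotation']).as_matrix() if np.size(c['rotation'])==4 else np.array(c['rotation']))/" h.py
python3 - <<'E'
from h import *
K=cal('top'); S=cal('scene')
s=512/800
def P(n,u,v,z,px=True):
    u,v=u*s,v*s; p=atz(K,u,v,z); print(n,p, 'scene800',proj(S,p)/s)
P('base',368,575,0)
P('knob',348,313,.17);P('rack centre rim',350,322,.125)
P('railA',220,193,.155);P('railB',316,205,.155)
P('grip',176,304,.18);P('stand',190,305,.14)
P('stopmid',515,355,.08);P('lane top',509,205,.11)
P('amber',273,378,.05);P('foot1',237,220,0);P('foot2',321,230,0)
P('bowl',162,245,.02);P('jar',388,210,.07);P('blue',172,450,.05);P('wrench',580,350,0)
E
```

```text
base [-0.0005 -0.0017  0.    ] scene800 [597.9356 296.8642]
knob [0.455  0.0301 0.17  ] scene800 [444.6595 292.2769]
rack centre rim [0.4469 0.0287 0.125 ] scene800 [446.9073 310.6784]
railA [0.6791 0.2644 0.155 ] scene800 [408.2963 405.4904]
railB [0.6559 0.0902 0.155 ] scene800 [367.4209 345.6444]
grip [0.4695 0.3247 0.18  ] scene800 [539.0232 371.1157]
stand [0.4756 0.3118 0.14  ] scene800 [528.6598 387.5679]
stopmid [ 0.3927 -0.2718  0.08  ] scene800 [392.57   259.6788]
lane top [ 0.6706 -0.2664  0.11  ] scene800 [279.4287 280.7186]
amber [0.3544 0.1748 0.05  ] scene800 [528.4247 365.9138]
foot1 [0.6782 0.265  0.    ] scene800 [408.141  477.4187]
foot2 [0.6567 0.0945 0.    ] scene800 [369.86  415.675]
bowl [0.6203 0.4072 0.02  ] scene800 [487.5906 510.8968]
jar [ 0.6749 -0.0404  0.07  ] scene800 [326.5079 351.0074]
blue [0.2238 0.3551 0.05  ] scene800 [647.5603 395.0095]
wrench [ 0.4119 -0.4138  0.    ] scene800 [356.6584 266.0974]
```

>>> drive_tool:
  rows:
    - {"dz":-1.5}
    - {"dz":-1.56,"dx":-1,"dy":-0.9}
    - {"dx":-8,"dy":-7.36,"dz":-1.56,"wz":-2.85}
    - {"dx":-8,"dy":-7.36,"dz":-1.56,"wz":-2.85}
    - {"dx":-8,"dy":-7.36,"dz":-1.56,"wz":-2.85}
    - {"dx":-8,"dy":-7.36,"dz":-1.56,"wz":-2.85}
    - {"dx":-8,"dy":-7.36,"dz":-1.56,"wz":-2.85}
    - {"dx":-8,"dy":-7.36,"dz":-1.56,"wz":-2.85}
    - {"dx":-8,"dy":-7.36,"dz":-1.56,"wz":-2.85}
    - {"dx":-8,"dy":-7.36,"dz":-1.56,"wz":-2.85}
    - {"dx":-8,"dy":-7.36,"dz":-1.56,"wz":-2.85}
    - {"dx":-8,"dy":-7.36,"dz":-1.56,"wz":-2.85}
    - {"dx":-8,"dy":-7.36,"dz":-1.56,"wz":-2.85}
    - {"dx":-8,"dy":-7.36,"dz":-1.56,"wz":-2.85}
    - {"dx":-8,"dy":-7.36,"dz":-1.56,"wz":-2.85}
    - {"dx":-8,"dy":-7.36,"dz":-1.56,"wz":-2.85}

```text
invalid input at $.rows[0]: expected keys dx, dy, dz, wx, wy, wz, hand
```

```bash
cat >> h.py <<'E'
def mv(p,yaw=None,q=None):
    """units for a move to world TCP p, tool x at yaw (deg), tool down"""
    o=bot.get_obs(); Rt=R.from_quat(o['tool_rot']); d=Rt.inv().apply(np.array(p)-o['eef_pos'])/.05
    if yaw is None: w=np.zeros(3)
    else:
        c,s=np.cos(np.radians(yaw)),np.sin(np.radians(yaw)); T=np.array([[c,s,0],[s,-c,0],[0,0,-1]])
        w=np.degrees((Rt.inv()*R.from_matrix(T)).as_rotvec())/5
    print('d',d.round(3),'w',w.round(3))
def st():
    o=bot.get_obs(); x=R.from_quat(o['tool_rot']).as_matrix()
    print('t',round(o['clock'],2),'p',o['eef_pos'],'yaw',round(np.degrees(np.arctan2(x[1,0],x[0,0])),2),'zt',x[:,2],'j',o['joint_pos'],'F',o['ft_force'],'w',round(o['grip_width'],4),'g',o['grasp_force'])
E
python3 - <<'E'
from h import *
st(); K,im=shot('wrist','w1'); cv2.imwrite('pics/w1b.png',cv2.resize(im[:,:,::-1],(800,600),interpolation=cv2.INTER_CUBIC))
for t in ['yoke_knob','rack_rim','c1_bail']:
    print(t,[(round(d['score'],2),np.round(d['extent'])) for d in bot.look_for('wrist',t)[:5]])
E
```

```text
t 1.55 p [0.1231 0.4846 0.2423] yaw 165.74 zt [ 0.  0. -1.] j [ 1.322   0.2406  0.005   1.3352 -0.      1.5708] F [-1.0087  0.4201  0.4324] w 0.0854 g 0.0
yoke_knob [(0.92, array([160., 271.,  36., 140.]))]
rack_rim []
c1_bail []
```

View pics/w1b.png

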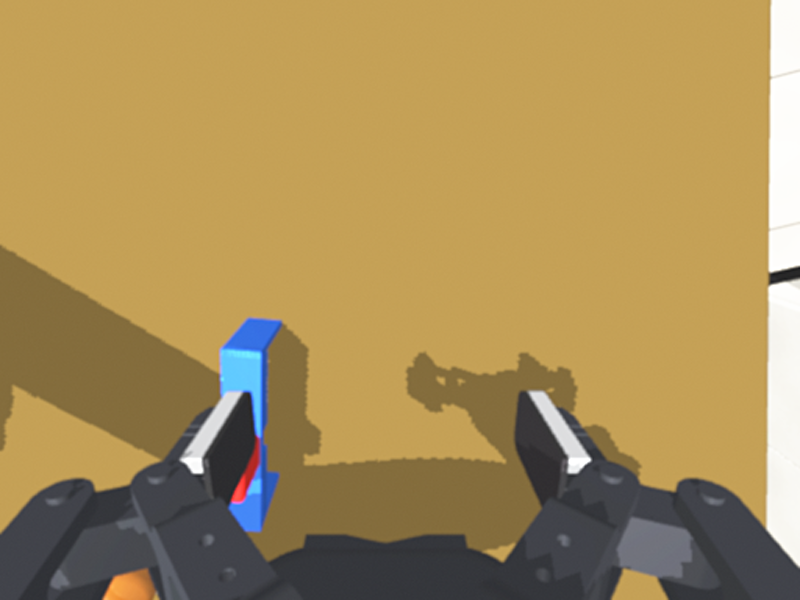

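The wrist camera shows only the blue look-alike at (160,271); image up is tool +x. Every row needs all seven keys.

>>> drive_tool:
  rows:
    - {"dx":-1,"dy":-0.7,"dz":-1.5,"wx":0,"wy":0,"wz":0,"hand":85}
    - {"dx":-2,"dy":-1.4,"dz":-1.8,"wx":0,"wy":0,"wz":-0.5,"hand":85}
    - {"dx":-9.5,"dy":-7,"dz":-1.8,"wx":0,"wy":0,"wz":-2.85,"hand":85}
    - {"dx":-9.5,"dy":-7,"dz":-1.8,"wx":0,"wy":0,"wz":-2.85,"hand":85}
    - {"dx":-9.5,"dy":-7,"dz":-1.8,"wx":0,"wy":0,"wz":-2.85,"hand":85}
    - {"dx":-9.5,"dy":-7,"dz":-1.8,"wx":0,"wy":0,"wz":-2.85,"hand":85}
    - {"dx":-9.5,"dy":-7,"dz":-1.8,"wx":0,"wy":0,"wz":-2.85,"hand":85}
    - {"dx":-9.5,"dy":-7,"dz":-1.8,"wx":0,"wy":0,"wz":-2.85,"hand":85}
    - {"dx":-9.5,"dy":-7,"dz":-1.8,"wx":0,"wy":0,"wz":-2.85,"hand":85}
    - {"dx":-9.5,"dy":-7,"dz":-1.8,"wx":0,"wy":0,"wz":-2.85,"hand":85}
    - {"dx":-9.5,"dy":-7,"dz":-1.8,"wx":0,"wy":0,"wz":-2.85,"hand":85}
    - {"dx":-9.5,"dy":-7,"dz":-1.8,"wx":0,"wy":0,"wz":-2.85,"hand":85}
    - {"dx":-9.5,"dy":-7,"dz":-1.8,"wx":0,"wy":0,"wz":-2.85,"hand":85}
    - {"dx":-9.5,"dy":-7,"dz":-1.8,"wx":0,"wy":0,"wz":-2.85,"hand":85}
    - {"dx":-9.5,"dy":-7,"dz":-1.8,"wx":0,"wy":0,"wz":-2.85,"hand":85}
    - {"dx":-9.5,"dy":-7,"dz":-1.8,"wx":0,"wy":0,"wz":-2.85,"hand":85}
    - {"dx":-9.5,"dy":-7,"dz":-1.8,"wx":0,"wy":0,"wz":-2.85,"hand":85}
    - {"dx":-9.5,"dy":-7,"dz":-1.8,"wx":0,"wy":0,"wz":-2.85,"hand":85}

```text
clock: 3.55
eef_pos: [0.4968, 0.0294, 0.3327]
tool_rot: [-0.001, 1.0, 0.0, 0.0]
ft_force: [-0.1, -0.4, -0.1]
grip_width: 0.0853
grasp_force: 0.0
```

```bash

python3 - <<'E'
from h import *
st(); K,im=shot('wrist','w2'); cv2.imwrite('pics/w2b.png',cv2.resize(im[:,:,::-1],(800,600),interpolation=cv2.INTER_CUBIC))
for t in ['yoke_knob','rack_rim','c1_bail']:
    print(t,[(round(d['score'],2),np.round(d['extent'])) for d in bot.look_for('wrist',t)[:5]])
E
```

```text
t 3.55 p [0.4968 0.0294 0.3327] yaw -179.9 zt [ 0.0005  0.0001 -1.    ] j [0.0591 0.2166 0.2066 1.5603 0.0001 0.0573] F [-0.1026 -0.4198 -0.1313] w 0.0853 g 0.0
yoke_knob [(0.82, array([471.,  11.,  63.,  22.])), (0.64, array([249., 139., 153.,  42.])), (0.37, array([270., 105.,  39.,  35.])), (0.23, array([359.,  57.,  55.,  40.]))]
rack_rim [(0.77, array([248., 134., 132., 129.]))]
c1_bail [(0.88, array([222., 106.,  42.,  41.]))]
```

View pics/w2b.png

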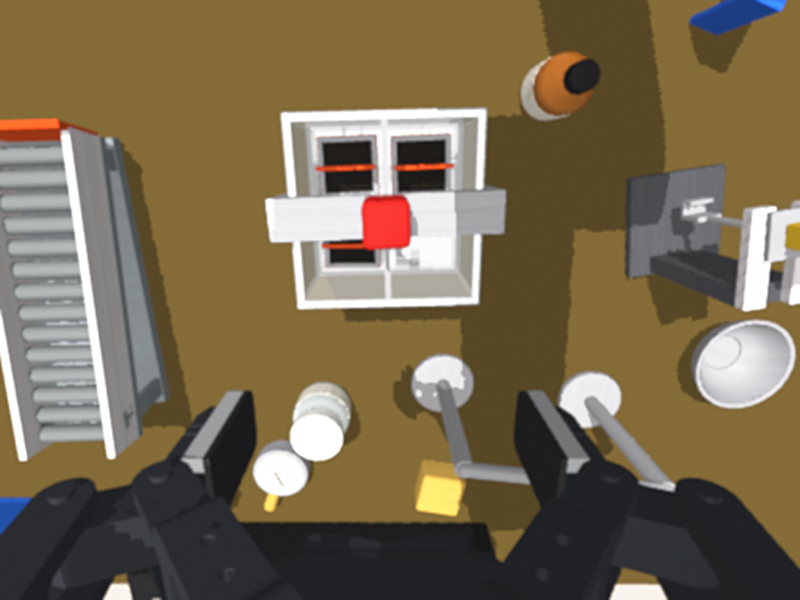

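Wrist view (800x600): the steel yoke's bar runs (270,220)-(504,210) and its red knob top is at (386,222). Cartridges with orange bails sit in three wells (upper-left, upper-right and lower-left), and the lower-right well is empty. The blue yoke is far off at (740,10), so the steel one on the rack is the one meant.

```bash

python3 - <<'E'
from h import *
K=cal('wrist'); s=.64
def P(u,v,z): return atz(K,u*s,v*s,z)
print('rack'); c=[P(*a,.125) for a in [(283,110),(487,108),(479,304),(299,307)]]; print(np.array(c), np.mean(c,0))
print('knobtop'); c=[P(*a,.19) for a in [(362,198),(408,196),(410,246),(364,248)]]; print(np.array(c),np.mean(c,0))
print('bar'); c=[P(*a,.145) for a in [(267,199),(272,242),(505,188),(503,233)]]; print(np.array(c),np.mean(c,0))
for n,u,v,z in [('bail1',346,168,.05),('bail2',423,167,.05),('bail3',344,244,.05),('railB',463,468,.155),('railfootB',442,384,0),('railfootA',590,400,0),('amber cap',583,76,.095)]: print(n,P(u,v,z))
E
```

```text
rack
[[ 0.3847 -0.0396  0.125 ]
 [ 0.3835  0.1012  0.125 ]
 [ 0.5254  0.1049  0.125 ]
 [ 0.5279 -0.037   0.125 ]] [0.4554 0.0324 0.125 ]
knobtop
[[0.4389 0.0172 0.19  ]
 [0.4377 0.0444 0.19  ]
 [0.4674 0.046  0.19  ]
 [0.4687 0.0179 0.19  ]] [0.4532 0.0314 0.19  ]
bar
[[ 0.4431 -0.0504  0.145 ]
 [ 0.4728 -0.0493  0.145 ]
 [ 0.4358  0.1129  0.145 ]
 [ 0.4665  0.114   0.145 ]] [0.4546 0.0318 0.145 ]
bail1 [ 0.4243 -0.0032  0.05  ]
bail2 [0.4235 0.0643 0.05  ]
bail3 [ 0.4913 -0.0068  0.05  ]
railB [0.656  0.0943 0.155 ]
railfootB [0.6615 0.0963 0.    ]
railfootA [0.6823 0.2686 0.    ]
amber cap [0.3588 0.1767 0.095 ]
```

>>> drive_tool:
  rows:
    - {"dx":0.86,"dy":0.04,"dz":0.8,"wx":0,"wy":0,"wz":-0.46,"hand":70}
    - {"dx":0.86,"dy":0.04,"dz":1.6,"wx":0,"wy":0,"wz":-0.46,"hand":70}
    - {"dx":0.86,"dy":0.04,"dz":2.3,"wx":0,"wy":0,"wz":-0.46,"hand":70}
    - {"dx":0.86,"dy":0.04,"dz":2.8,"wx":0,"wy":0,"wz":-0.46,"hand":70}
    - {"dx":0.86,"dy":0.04,"dz":3.15,"wx":0,"wy":0,"wz":-0.46,"hand":70}
    - {"dx":0.86,"dy":0.04,"dz":3.37,"wx":0,"wy":0,"wz":-0.46,"hand":70}
    - {"dx":0.86,"dy":0.04,"dz":3.37,"wx":0,"wy":0,"wz":-0.46,"hand":45}
    - {"dx":0.86,"dy":0.04,"dz":3.37,"wx":0,"wy":0,"wz":-0.46,"hand":20}
    - {"dx":0.86,"dy":0.04,"dz":3.37,"wx":0,"wy":0,"wz":-0.46,"hand":20}
    - {"dx":0.86,"dy":0.04,"dz":3.37,"wx":0,"wy":0,"wz":-0.46,"hand":20}
    - {"dx":0.86,"dy":0.04,"dz":3.37,"wx":0,"wy":0,"wz":-0.46,"hand":20}
    - {"dx":0.86,"dy":0.04,"dz":3.37,"wx":0,"wy":0,"wz":-0.46,"hand":20}

```text
clock: 4.95
eef_pos: [0.4554, 0.0304, 0.1651]
tool_rot: [-0.02, 1.0, -0.0, 0.002]
ft_force: [-0.8, -0.4, 5.8]
grip_width: 0.0292
grasp_force: 60.1
```

>>> drive_tool:
  rows:
    - {"dx":0,"dy":0,"dz":-0.3,"wx":0,"wy":0,"wz":0,"hand":20}
    - {"dx":0,"dy":0,"dz":-0.9,"wx":0,"wy":0,"wz":0,"hand":20}
    - {"dx":0,"dy":0,"dz":-1.6,"wx":0,"wy":0,"wz":0,"hand":20}
    - {"dx":-0.2,"dy":0.2,"dz":-2.3,"wx":0,"wy":0,"wz":-1,"hand":20}
    - {"dx":-0.5,"dy":0.6,"dz":-3,"wx":0,"wy":0,"wz":-2.5,"hand":20}
    - {"dx":-1,"dy":1.1,"dz":-3.3,"wx":0,"wy":0,"wz":-4,"hand":20}
    - {"dx":-1.5,"dy":1.6,"dz":-3.3,"wx":0,"wy":0,"wz":-5.5,"hand":20}
    - {"dx":-2,"dy":2.2,"dz":-3.3,"wx":0,"wy":0,"wz":-7,"hand":20}
    - {"dx":-2.5,"dy":2.7,"dz":-3.3,"wx":0,"wy":0,"wz":-8.5,"hand":20}
    - {"dx":-3,"dy":3.2,"dz":-3.3,"wx":0,"wy":0,"wz":-10,"hand":20}
    - {"dx":-3.4,"dy":3.7,"dz":-3.3,"wx":0,"wy":0,"wz":-11.5,"hand":20}
    - {"dx":-3.7,"dy":4.1,"dz":-3.3,"wx":0,"wy":0,"wz":-13,"hand":20}
    - {"dx":-3.86,"dy":4.24,"dz":-3.3,"wx":0,"wy":0,"wz":-14.6,"hand":20}
    - {"dx":-3.86,"dy":4.24,"dz":-3.3,"wx":0,"wy":0,"wz":-16.1,"hand":20}
    - {"dx":-3.86,"dy":4.24,"dz":-3.3,"wx":0,"wy":0,"wz":-16.1,"hand":20}
    - {"dx":-3.86,"dy":4.24,"dz":-3.3,"wx":0,"wy":0,"wz":-16.1,"hand":20}
    - {"dx":-3.86,"dy":4.24,"dz":-3.3,"wx":0,"wy":0,"wz":-16.1,"hand":20}

```text
clock: 6.65
eef_pos: [0.6384, 0.2496, 0.3287]
tool_rot: [-0.66, 0.751, 0.0, -0.0]
ft_force: [0.0, -0.3, -1.7]
grip_width: 0.0298
grasp_force: 60.1
```

```bash

python3 - <<'E'
from h import *
st(); K,im=shot('wrist','w3'); cv2.imwrite('pics/w3b.png',cv2.resize(im[:,:,::-1],(800,600),interpolation=cv2.INTER_CUBIC))
E
```

```text
t 6.65 p [0.6384 0.2496 0.3287] yaw -97.33 zt [-0.0007 -0.0002 -1.    ] j [ 0.3727  0.6691  0.8935  1.7959  0.     -1.0701] F [ 0.0109 -0.2565 -1.6591] w 0.0298 g 60.13254761695862
```

View pics/w3b.png

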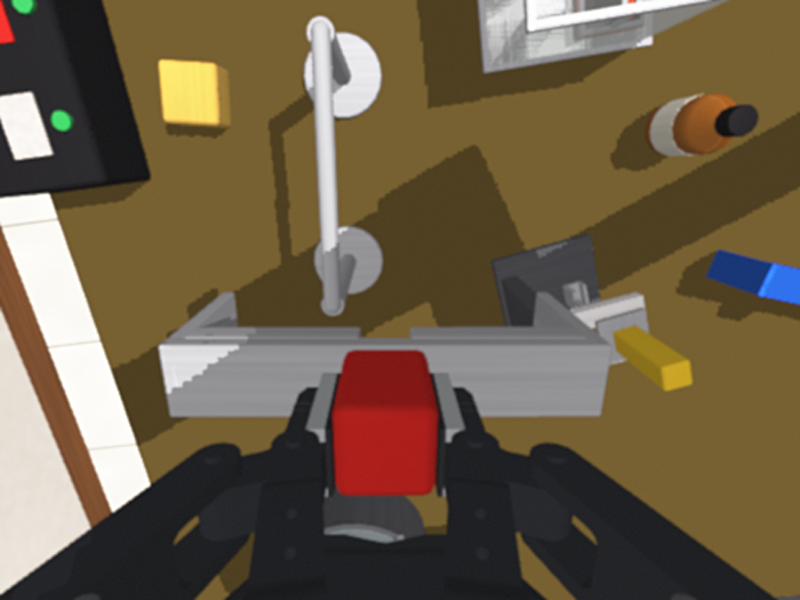

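The rail is fully visible, its axis running from (321,30) to (333,302) in 800-px coordinates. The yoke is held level, with its notch at (386,332).

```bash

python3 - <<'E'
from h import *
K=cal('wrist'); s=.64
im=cv2.imread('pics/w3.png'); g=cv2.cvtColor(im,cv2.COLOR_BGR2GRAY)
hsv=cv2.cvtColor(im,cv2.COLOR_BGR2HSV)
pts=[]
for r in range(55,150,8):
    m=np.where((hsv[r,195:225,1]<40)&(g[r,195:225]>90))[0]; 
    if r>85: pts.append((195+m.mean(),r,len(m)))
print(np.round(pts,1))
def P(u,v,z): return atz(K,u*s,v*s,z)
a=P(321,25,.155);b=P(333,306,.155);print(a,b,np.linalg.norm(a-b),(a+b)/2)
for p in (pts[0],pts[-1]): print(atz(K,p[0],p[1],.155))
d=b-a; yaw=np.degrees(np.arctan2(-d[0],d[1])); print('rail yaw',yaw)
# knob top corners -> z
o=bot.get_obs()['eef_pos']; zt=o[2]+.19-.1651
c=[P(*q,zt) for q in [(332,408),(436,410),(434,492),(334,492)]];print(np.mean(c,0)); print(np.array(c))
m=np.array([P(386,332,o[2]-.04),P(360,332,o[2]-.04),P(411,332,o[2]-.04)]);print(m)
E
```

```text
[[207.5  87.   12. ]
 [208.   95.   13. ]
 [208.5 103.   12. ]
 [208.5 111.   12. ]
 [209.  119.   11. ]
 [209.5 127.   12. ]
 [209.5 135.   12. ]
 [210.  143.   11. ]]
[0.6554 0.0928 0.155 ] [0.6768 0.266  0.155 ] 0.17447580363073645 [0.6661 0.1794 0.155 ]
[0.6639 0.1536 0.155 ]
[0.6706 0.2081 0.155 ]
rail yaw -7.066429404987178
[0.6377 0.2487 0.3538]
[[0.6497 0.2333 0.3538]
 [0.6223 0.2375 0.3538]
 [0.6253 0.2639 0.3538]
 [0.6536 0.2602 0.3538]]
[[0.6357 0.2387 0.2889]
 [0.6462 0.2373 0.2889]
 [0.6257 0.24   0.2889]]
```

>>> drive_tool:
  rows:
    - {"dx":0.4,"dy":-0.25,"dz":0,"wx":0,"wy":0,"wz":0,"hand":20}
    - {"dx":0.9,"dy":-0.5,"dz":0,"wx":0,"wy":0,"wz":0,"hand":20}
    - {"dx":1.2,"dy":-0.7,"dz":0.4,"wx":0,"wy":0,"wz":0,"hand":20}
    - {"dx":1.306,"dy":-0.76,"dz":1,"wx":0,"wy":0,"wz":0,"hand":20}
    - {"dx":1.306,"dy":-0.76,"dz":1.6,"wx":0,"wy":0,"wz":0,"hand":20}
    - {"dx":1.306,"dy":-0.76,"dz":2,"wx":0,"wy":0,"wz":0,"hand":20}
    - {"dx":1.306,"dy":-0.76,"dz":2.2,"wx":0,"wy":0,"wz":0,"hand":20}
    - {"dx":1.306,"dy":-0.76,"dz":2.3,"wx":0,"wy":0,"wz":0,"hand":20}
    - {"dx":1.306,"dy":-0.76,"dz":2.3,"wx":0,"wy":0,"wz":0,"hand":20}
    - {"dx":1.306,"dy":-0.76,"dz":2.3,"wx":0,"wy":0,"wz":0,"hand":20}

```text
clock: 7.7
eef_pos: [0.6689, 0.1807, 0.2155]
tool_rot: [-0.661, 0.75, -0.001, 0.001]
ft_force: [0.4, 0.2, -2.8]
grip_width: 0.0296
grasp_force: 60.1
```

```bash

python3 - <<'E'
from h import *
st(); K,im=shot('wrist','w4'); cv2.imwrite('pics/w4b.png',cv2.resize(im[100:300,150:350,::-1],(600,600),interpolation=cv2.INTER_CUBIC))
E
```

```text
t 7.7 p [0.6689 0.1807 0.2155] yaw -97.21 zt [ 0.0027  0.0007 -1.    ] j [ 0.2638  0.6561  0.5788  1.4908 -0.     -1.1811] F [ 0.4383  0.2403 -2.8283] w 0.0296 g 60.096949338912964
```

View pics/w4b.png

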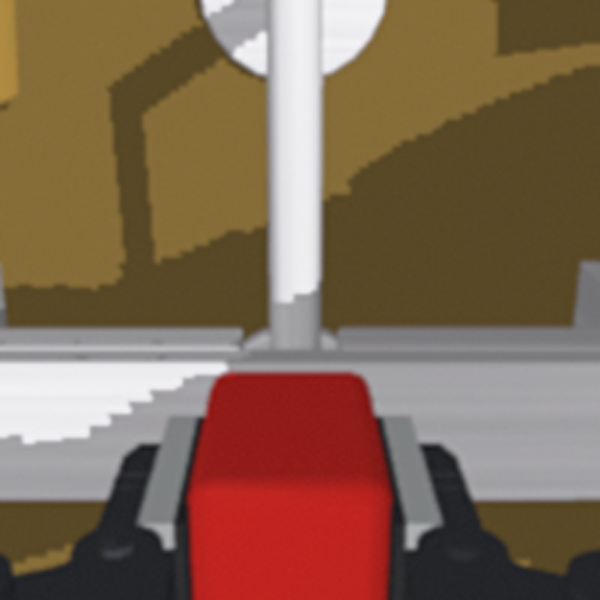

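The rail enters the notch region: rail axis at crop column 296, notch centre at 290, about 1 mm off. I lower and release.

>>> drive_tool:
  rows:
    - {"dx":0,"dy":0.02,"dz":0.15,"wx":0,"wy":0,"wz":0,"hand":20}
    - {"dx":0,"dy":0.02,"dz":0.3,"wx":0,"wy":0,"wz":0,"hand":20}
    - {"dx":0,"dy":0.02,"dz":0.42,"wx":0,"wy":0,"wz":0,"hand":20}
    - {"dx":0,"dy":0.02,"dz":0.5,"wx":0,"wy":0,"wz":0,"hand":20}
    - {"dx":0,"dy":0.02,"dz":0.53,"wx":0,"wy":0,"wz":0,"hand":20}
    - {"dx":0,"dy":0.02,"dz":0.53,"wx":0,"wy":0,"wz":0,"hand":20}
    - {"dx":0,"dy":0.02,"dz":0.53,"wx":0,"wy":0,"wz":0,"hand":20}

```text
clock: 8.45
eef_pos: [0.6666, 0.1805, 0.1891]
tool_rot: [-0.661, 0.75, -0.0, 0.0]
ft_force: [-4.4, -1.1, 5.1]
grip_width: 0.0294
grasp_force: 61.4
```

>>> drive_tool:
  rows:
    - {"dx":0,"dy":0,"dz":0,"wx":0,"wy":0,"wz":0,"hand":40}
    - {"dx":0,"dy":0,"dz":0,"wx":0,"wy":0,"wz":0,"hand":60}
    - {"dx":0,"dy":0,"dz":0,"wx":0,"wy":0,"wz":0,"hand":60}
    - {"dx":0,"dy":0,"dz":0,"wx":0,"wy":0,"wz":0,"hand":60}
    - {"dx":0,"dy":0,"dz":-0.4,"wx":0,"wy":0,"wz":0,"hand":60}
    - {"dx":0,"dy":0,"dz":-0.9,"wx":0,"wy":0,"wz":0,"hand":60}
    - {"dx":0,"dy":0,"dz":-1.6,"wx":0,"wy":0,"wz":0,"hand":60}
    - {"dx":0,"dy":0,"dz":-2.4,"wx":0,"wy":0,"wz":0,"hand":60}
    - {"dx":0,"dy":0,"dz":-3,"wx":0,"wy":0,"wz":0,"hand":60}
    - {"dx":0,"dy":0,"dz":-3,"wx":0,"wy":0,"wz":0,"hand":60}

```text
clock: 9.45
eef_pos: [0.6687, 0.181, 0.3434]
tool_rot: [-0.661, 0.75, -0.002, 0.005]
ft_force: [-0.3, 0.2, 1.3]
grip_width: 0.0598
grasp_force: 0.0
```

>>> drive_tool:
  rows:
    - {"dx":0,"dy":0.4,"dz":0,"wx":0,"wy":0,"wz":1.6,"hand":60}
    - {"dx":-0.1,"dy":0.8,"dz":0,"wx":0,"wy":0,"wz":3.2,"hand":60}
    - {"dx":-0.2,"dy":1.2,"dz":0,"wx":0,"wy":0,"wz":4.9,"hand":60}
    - {"dx":-0.3,"dy":1.6,"dz":0,"wx":0,"wy":0,"wz":6.6,"hand":60}
    - {"dx":-0.4,"dy":2,"dz":0,"wx":0,"wy":0,"wz":8.3,"hand":60}
    - {"dx":-0.5,"dy":2.4,"dz":0,"wx":0,"wy":0,"wz":10,"hand":60}
    - {"dx":-0.6,"dy":2.8,"dz":0,"wx":0,"wy":0,"wz":11.7,"hand":60}
    - {"dx":-0.7,"dy":3.1,"dz":0,"wx":0,"wy":0,"wz":13.4,"hand":60}
    - {"dx":-0.8,"dy":3.4,"dz":0,"wx":0,"wy":0,"wz":15.1,"hand":60}
    - {"dx":-0.9,"dy":3.6,"dz":0,"wx":0,"wy":0,"wz":16.8,"hand":60}
    - {"dx":-0.94,"dy":3.68,"dz":0,"wx":0,"wy":0,"wz":18.5,"hand":60}
    - {"dx":-0.94,"dy":3.68,"dz":0,"wx":0,"wy":0,"wz":20.2,"hand":60}
    - {"dx":-0.94,"dy":3.68,"dz":0,"wx":0,"wy":0,"wz":21.9,"hand":60}
    - {"dx":-0.94,"dy":3.68,"dz":0,"wx":0,"wy":0,"wz":23.6,"hand":60}
    - {"dx":-0.94,"dy":3.68,"dz":0,"wx":0,"wy":0,"wz":25.3,"hand":60}
    - {"dx":-0.94,"dy":3.68,"dz":0,"wx":0,"wy":0,"wz":27,"hand":60}
    - {"dx":-0.94,"dy":3.68,"dz":0,"wx":0,"wy":0,"wz":28.6,"hand":60}
    - {"dx":-0.94,"dy":3.68,"dz":0,"wx":0,"wy":0,"wz":30.2,"hand":60}
    - {"dx":-0.94,"dy":3.68,"dz":0,"wx":0,"wy":0,"wz":31.8,"hand":60}
    - {"dx":-0.94,"dy":3.68,"dz":0,"wx":0,"wy":0,"wz":31.8,"hand":60}

```text
clock: 11.45
eef_pos: [0.4903, 0.2501, 0.3362]
tool_rot: [0.617, 0.787, -0.001, -0.0]
ft_force: [-0.4, -0.8, -0.2]
grip_width: 0.0599
grasp_force: 0.0
```

```bash

python3 - <<'E'
from h import *
st(); K,im=shot('wrist','w5'); cv2.imwrite('pics/w5b.png',cv2.resize(im[:,:,::-1],(800,600),interpolation=cv2.INTER_CUBIC))
E
```

```text
t 11.45 p [0.4903 0.2501 0.3362] yaw 103.81 zt [-0.0014 -0.0007 -1.    ] j [ 0.4717  0.3306  0.3685  1.6102 -0.      1.8015] F [-0.3594 -0.7809 -0.1568] w 0.0599 g 0.0
```

View pics/w5b.png

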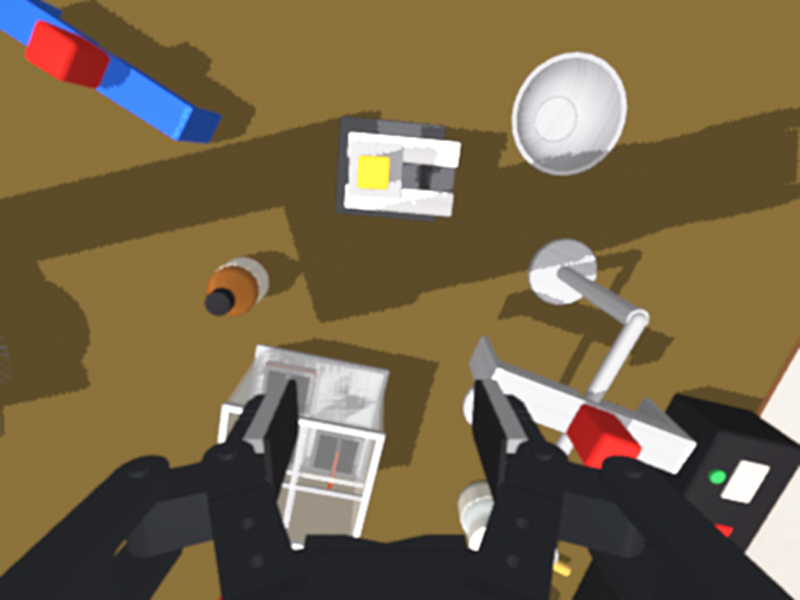

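The yoke hangs on the rail with its knob at (603,435). The picker handle top is at (373,172), the prongs run along image x, and the slot is open to the left, toward world -X. The hook's direction needs an enlarged crop.

```bash

python3 - <<'E'
from h import *
K=cal('wrist'); s=.64
def P(u,v,z): return atz(K,u*s,v*s,z)
for n,q,z in [('handle',[(358,156),(388,156),(388,188),(358,188)],.21),('prongs',[(348,134),(460,143),(453,217),(345,208)],.14)]:
    c=np.array([P(*a,z) for a in q]); print(n,c,c.mean(0))
a=cv2.imread('pics/w2.png')[100:210,420:512]; b=cv2.imread('pics/w3.png')[140:250,310:450]
c=np.hstack([cv2.resize(a,None,fx=3.4,fy=3.4,interpolation=cv2.INTER_CUBIC),cv2.resize(b,None,fx=3.4,fy=3.4,interpolation=cv2.INTER_CUBIC)]);print(c.shape)
cv2.imwrite('pics/hook.png',c[:600,:800])
E
```

```text
handle [[0.456  0.3271 0.21  ]
 [0.4718 0.331  0.21  ]
 [0.4758 0.3147 0.21  ]
 [0.4598 0.3107 0.21  ]] [0.4658 0.3209 0.21  ]
prongs [[0.4423 0.3389 0.14  ]
 [0.5177 0.3516 0.14  ]
 [0.5273 0.3026 0.14  ]
 [0.4509 0.2902 0.14  ]] [0.4846 0.3208 0.14  ]
(374, 789, 3)
```

View pics/hook.png

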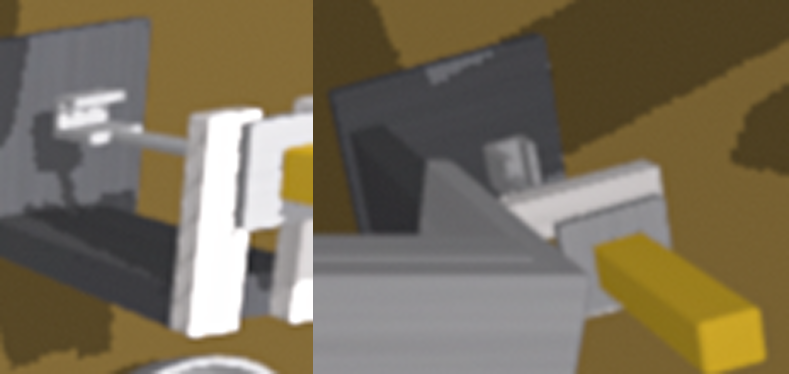

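The crop shows the hook's upturned tip on the world -X side of the rod, so picker x points to about world +X, at the stand's yaw of about 9-14°.

>>> drive_tool:
  rows:
    - {"dx":0.2,"dy":0.2,"dz":0,"wx":0,"wy":0,"wz":-1.5,"hand":60}
    - {"dx":0.5,"dy":0.4,"dz":0,"wx":0,"wy":0,"wz":-3.2,"hand":60}
    - {"dx":0.8,"dy":0.7,"dz":0.3,"wx":0,"wy":0,"wz":-4.9,"hand":60}
    - {"dx":1.1,"dy":0.9,"dz":0.6,"wx":0,"wy":0,"wz":-6.6,"hand":60}
    - {"dx":1.41,"dy":1.07,"dz":0.72,"wx":0,"wy":0,"wz":-8.3,"hand":60}
    - {"dx":1.41,"dy":1.07,"dz":0.72,"wx":0,"wy":0,"wz":-10,"hand":60}
    - {"dx":1.41,"dy":1.07,"dz":0.72,"wx":0,"wy":0,"wz":-11.7,"hand":60}
    - {"dx":1.41,"dy":1.07,"dz":0.72,"wx":0,"wy":0,"wz":-13.4,"hand":60}
    - {"dx":1.41,"dy":1.07,"dz":0.72,"wx":0,"wy":0,"wz":-15.1,"hand":60}
    - {"dx":1.41,"dy":1.07,"dz":0.72,"wx":0,"wy":0,"wz":-16.8,"hand":60}
    - {"dx":1.41,"dy":1.07,"dz":0.72,"wx":0,"wy":0,"wz":-17.2,"hand":60}
    - {"dx":1.41,"dy":1.07,"dz":0.72,"wx":0,"wy":0,"wz":-17.2,"hand":60}
    - {"dx":1.41,"dy":1.07,"dz":0.72,"wx":0,"wy":0,"wz":-17.2,"hand":60}

```text
clock: 12.8
eef_pos: [0.5256, 0.3314, 0.3009]
tool_rot: [-0.086, 0.996, -0.0, -0.0]
ft_force: [1.2, 0.1, 0.7]
grip_width: 0.0599
grasp_force: 0.0
```

```bash

python3 - <<'E'
from h import *
st(); K,im=shot('wrist','w6'); cv2.imwrite('pics/w6b.png',cv2.resize(im[0:300,80:480,::-1],(800,600),interpolation=cv2.INTER_CUBIC))
hsv=cv2.cvtColor(im,cv2.COLOR_RGB2HSV)
for lo in (100,170,200,230):
    m=cv2.inRange(hsv,(22,150,lo),(35,255,255)); n,l,s,c=cv2.connectedComponentsWithStats(m)
    k=1+np.argmax(s[1:,4]); pts=np.argwhere(l==k)[:,::-1].astype(np.float32)
    r=cv2.minAreaRect(pts); b=cv2.boxPoints(r)
    w=np.array([atz(K,u,v,.21) for u,v in b]); print(lo,s[k],r,w.mean(0), np.degrees(np.arctan2(*(w[1]-w[0])[1::-1])))
E
```

```text
t 12.8 p [0.5256 0.3314 0.3009] yaw -170.17 zt [-0.0005 -0.0003 -1.    ] j [ 0.5626  0.4862  0.5117  1.5969 -0.      0.3911] F [1.1902 0.0683 0.6545] w 0.0599 g 0.0
100 [233 114  22  26 539] ((243.5, 126.5), (25.0, 21.0), 90.0) [0.4643 0.3206 0.21  ] 99.77191190666116
170 [233 114  22  26 539] ((243.5, 126.5), (25.0, 21.0), 90.0) [0.4643 0.3206 0.21  ] 99.77191190666116
200 [233 114  22  26 520] ((243.5, 126.5), (25.0, 21.0), 90.0) [0.4643 0.3206 0.21  ] 99.77191190666116
230 [233 114  22  26 499] ((243.5, 126.5), (25.0, 21.0), 90.0) [0.4643 0.3206 0.21  ] 99.77191190666116
```

View pics/w6b.png

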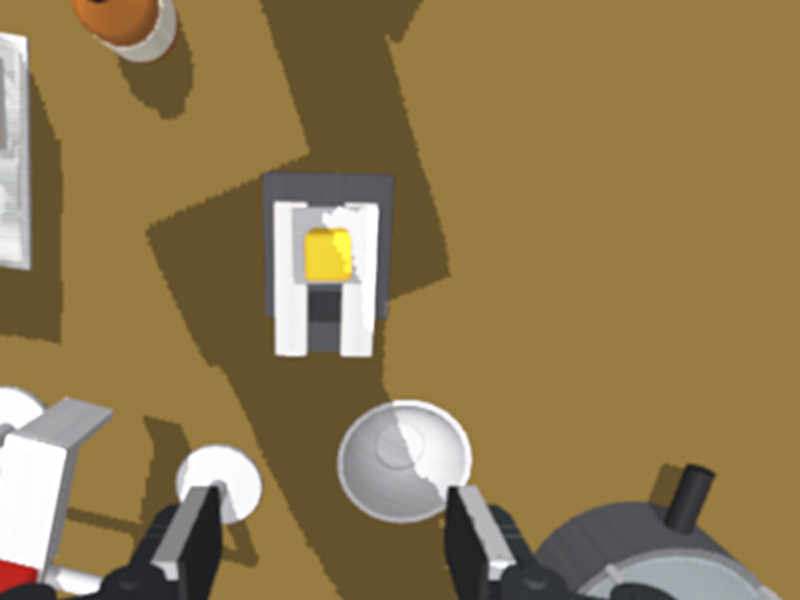

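Handle and stand are aligned at yaw ≈9.8°, with the handle centre at about (0.4655, 0.3208). I grasp it.

>>> drive_tool:
  rows:
    - {"dx":0.5,"dy":0,"dz":0,"wx":0,"wy":0,"wz":0,"hand":60}
    - {"dx":1,"dy":0,"dz":0.2,"wx":0,"wy":0,"wz":0,"hand":60}
    - {"dx":1.22,"dy":0,"dz":0.8,"wx":0,"wy":0,"wz":0,"hand":60}
    - {"dx":1.22,"dy":0,"dz":1.4,"wx":0,"wy":0,"wz":0,"hand":60}
    - {"dx":1.22,"dy":0,"dz":1.9,"wx":0,"wy":0,"wz":0,"hand":60}
    - {"dx":1.22,"dy":0,"dz":2.3,"wx":0,"wy":0,"wz":0,"hand":60}
    - {"dx":1.22,"dy":0,"dz":2.5,"wx":0,"wy":0,"wz":0,"hand":60}
    - {"dx":1.22,"dy":0,"dz":2.5,"wx":0,"wy":0,"wz":0,"hand":60}
    - {"dx":1.22,"dy":0,"dz":2.5,"wx":0,"wy":0,"wz":0,"hand":30}
    - {"dx":1.22,"dy":0,"dz":2.5,"wx":0,"wy":0,"wz":0,"hand":10}
    - {"dx":1.22,"dy":0,"dz":2.5,"wx":0,"wy":0,"wz":0,"hand":10}
    - {"dx":1.22,"dy":0,"dz":2.5,"wx":0,"wy":0,"wz":0,"hand":10}
    - {"dx":1.22,"dy":0,"dz":2.5,"wx":0,"wy":0,"wz":0,"hand":10}

```text
clock: 14.15
eef_pos: [0.4663, 0.3214, 0.1776]
tool_rot: [-0.085, 0.996, 0.0, 0.001]
ft_force: [0.5, -0.8, 6.0]
grip_width: 0.0175
grasp_force: 59.7
```

```bash
python3 - <<'E'
from h import *
st()
E
```

```text
t 14.15 p [0.4663 0.3214 0.1776] yaw -170.21 zt [ 0.0022  0.0012 -1.    ] j [ 0.6036  0.4034  0.0636  1.2285 -0.0003  0.4328] F [ 0.5153 -0.8403  6.0019] w 0.0175 g 59.69591438770294
```

>>> drive_tool:
  rows:
    - {"dx":0,"dy":0,"dz":-0.2,"wx":0,"wy":0,"wz":0,"hand":10}
    - {"dx":0,"dy":0,"dz":-0.45,"wx":0,"wy":0,"wz":0,"hand":10}
    - {"dx":0,"dy":0,"dz":-0.5,"wx":0,"wy":0,"wz":0,"hand":10}
    - {"dx":0.3,"dy":0,"dz":-0.5,"wx":0,"wy":0,"wz":0,"hand":10}
    - {"dx":0.8,"dy":0,"dz":-0.5,"wx":0,"wy":0,"wz":0,"hand":10}
    - {"dx":1.3,"dy":0,"dz":-0.5,"wx":0,"wy":0,"wz":0,"hand":10}
    - {"dx":1.6,"dy":0,"dz":-0.6,"wx":0,"wy":0,"wz":0,"hand":10}
    - {"dx":1.6,"dy":0,"dz":-1.2,"wx":0,"wy":0,"wz":0,"hand":10}
    - {"dx":1.6,"dy":0,"dz":-1.9,"wx":0,"wy":0,"wz":0,"hand":10}
    - {"dx":1.6,"dy":0,"dz":-2.45,"wx":0,"wy":0,"wz":0,"hand":10}
    - {"dx":1.6,"dy":0,"dz":-2.45,"wx":0,"wy":0,"wz":0,"hand":10}

```text
clock: 15.25
eef_pos: [0.3886, 0.3091, 0.304]
tool_rot: [-0.085, 0.996, 0.003, 0.004]
ft_force: [1.6, 1.0, -0.7]
grip_width: 0.0174
grasp_force: 59.3
```

>>> drive_tool:
  rows:
    - {"dx":-0.1,"dy":-0.4,"dz":0,"wx":0,"wy":0,"wz":0.2,"hand":10}
    - {"dx":-0.3,"dy":-1,"dz":0,"wx":0,"wy":0,"wz":0.4,"hand":10}
    - {"dx":-0.5,"dy":-1.8,"dz":0,"wx":0,"wy":0,"wz":0.7,"hand":10}
    - {"dx":-0.7,"dy":-2.6,"dz":0,"wx":0,"wy":0,"wz":1,"hand":10}
    - {"dx":-0.9,"dy":-3.4,"dz":0,"wx":0,"wy":0,"wz":1.3,"hand":10}
    - {"dx":-1.1,"dy":-4.2,"dz":0,"wx":0,"wy":0,"wz":1.5,"hand":10}
    - {"dx":-1.3,"dy":-5,"dz":0,"wx":0,"wy":0,"wz":1.7,"hand":10}
    - {"dx":-1.5,"dy":-5.6,"dz":0,"wx":0,"wy":0,"wz":1.76,"hand":10}
    - {"dx":-1.56,"dy":-5.9,"dz":0,"wx":0,"wy":0,"wz":1.76,"hand":10}
    - {"dx":-1.56,"dy":-5.9,"dz":0,"wx":0,"wy":0,"wz":1.76,"hand":10}
    - {"dx":-1.56,"dy":-5.9,"dz":0,"wx":0,"wy":0,"wz":1.76,"hand":10}

```text
clock: 16.35
eef_pos: [0.5134, 0.0305, 0.2984]
tool_rot: [-0.009, 1.0, 0.0, -0.001]
ft_force: [-0.2, 0.9, -1.0]
grip_width: 0.0171
grasp_force: 59.3
```

```bash
python3 - <<'E'
from h import *
st(); K,im=shot('wrist','w7'); cv2.imwrite('pics/w7b.png',cv2.resize(im[:,:,::-1],(800,600),interpolation=cv2.INTER_CUBIC))
o=bot.get_obs(); p=o['eef_pos']; x=R.from_quat(o['tool_rot']).as_matrix()
for n,q in [('foot',[.007,0,.1426]),('tip top',[.0135,0,.1326]),('rodaxis at collar',[0,0,.0376]),('handletop',[0,0,-.0324])]:
    print(n,proj(K,p+x@np.array(q))/.64)
for n,q in [('b1',(.4216,-.0026,.05)),('b2',(.4204,.0654,.05)),('b3',(.4896,-.0014,.05))]: print(n,proj(K,q)/.64)
E
```

```text
t 16.35 p [0.5134 0.0305 0.2984] yaw -179.01 zt [-0.0012  0.0007 -1.    ] j [0.0589 0.2543 0.1678 1.4854 0.0007 0.0416] F [-0.2453  0.9284 -1.0084] w 0.0171 g 59.29641008377075
foot [382.6782 281.8868]
tip top [382.5868 275.6993]
rodaxis at collar [381.89   364.4312]
handletop [380.5658 479.5957]
b1 [342.2468 143.453 ]
b2 [428.2156 143.3362]
b3 [344.7035 229.745 ]
```

View pics/w7b.png

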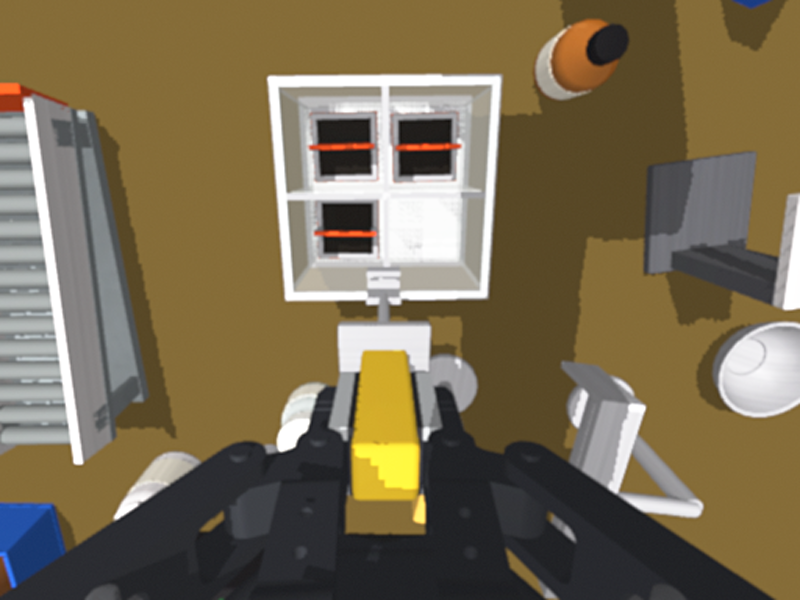

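View w7: three bails at (343,147), (427,146) and (346,234), with the hook hanging at (384,282) as predicted.

```bash
python3 - <<'E'
from h import *
K=cal('wrist'); im=cv2.imread('pics/w7.png'); hsv=cv2.cvtColor(im,cv2.COLOR_BGR2HSV)
m=cv2.inRange(hsv,(3,150,120),(14,255,255)); m[:,:170]=0; m[:40]=0; m[:,320:]=0
n,l,s,c=cv2.connectedComponentsWithStats(m)
for k in range(1,n):
    if s[k,4]>40:
        x0,y0,w,h=s[k,:4]; print(s[k],c[k],'L',atz(K,x0,c[k][1],.05),'M',atz(K,*c[k],.05),'R',atz(K,x0+w,c[k][1],.05))
s=.64
c=np.array([atz(K,u*s,v*s,.125) for u,v in [(269,77),(502,76),(489,298),(286,300)]]); print(c,c.mean(0))
for a,b in [(0,1),(3,2)]: d=c[b]-c[a]; print(np.degrees(np.arctan2(-d[0],d[1])),np.linalg.norm(d))
for a,b in [(0,3),(1,2)]: d=c[b]-c[a]; print(np.degrees(np.arctan2(d[1],d[0])),np.linalg.norm(d))
# hook measured
for u,v,z in [(384,283,.2984-.1426)]: print('foot',atz(K,u*s,v*s,z), bot.get_obs()['eef_pos'])
E
```

```text
[198  91  41   5 159] [219.283   93.4025] L [ 0.4239 -0.0283  0.05  ] M [ 0.4234 -0.002   0.05  ] R [0.423  0.0224 0.05  ]
[254  91  41   6 158] [272.7215  93.5886] L [0.4229 0.041  0.05  ] M [0.4225 0.0642 0.05  ] R [0.422  0.0918 0.05  ]
[202 147  39   5 147] [221.3333 149.2721] L [ 0.493  -0.0254  0.05  ] M [ 0.4925 -0.0001  0.05  ] R [0.4921 0.0257 0.05  ]
[[ 0.3866 -0.0398  0.125 ]
 [ 0.3836  0.102   0.125 ]
 [ 0.5247  0.1066  0.125 ]
 [ 0.5287 -0.0366  0.125 ]] [0.4559 0.0331 0.125 ]
1.2305942116341209 0.14186180461739184
1.5657665043622702 0.14326683521090988
1.3084670536089809 0.14208631942238073
1.8778428664547586 0.1412571150994852
foot [0.5068 0.0322 0.1558] [0.5132 0.031  0.2985]
```

>>> drive_tool:
  rows:
    - {"dx":0,"dy":-0.3,"dz":0,"wx":0,"wy":0,"wz":-0.1,"hand":10}
    - {"dx":0,"dy":-0.62,"dz":0,"wx":0,"wy":0,"wz":-0.1,"hand":10}
    - {"dx":0,"dy":-0.62,"dz":0,"wx":0,"wy":0,"wz":-0.1,"hand":10}
    - {"dx":0,"dy":-0.62,"dz":0.3,"wx":0,"wy":0,"wz":-0.1,"hand":10}
    - {"dx":0,"dy":-0.62,"dz":0.7,"wx":0,"wy":0,"wz":-0.1,"hand":10}
    - {"dx":0,"dy":-0.62,"dz":1.1,"wx":0,"wy":0,"wz":-0.1,"hand":10}
    - {"dx":0,"dy":-0.62,"dz":1.5,"wx":0,"wy":0,"wz":-0.1,"hand":10}
    - {"dx":0,"dy":-0.62,"dz":1.8,"wx":0,"wy":0,"wz":-0.1,"hand":10}
    - {"dx":0,"dy":-0.62,"dz":2.1,"wx":0,"wy":0,"wz":-0.1,"hand":10}
    - {"dx":0,"dy":-0.62,"dz":2.3,"wx":0,"wy":0,"wz":-0.1,"hand":10}
    - {"dx":0,"dy":-0.62,"dz":2.46,"wx":0,"wy":0,"wz":-0.1,"hand":10}
    - {"dx":0,"dy":-0.62,"dz":2.46,"wx":0,"wy":0,"wz":-0.1,"hand":10}
    - {"dx":0,"dy":-0.62,"dz":2.46,"wx":0,"wy":0,"wz":-0.1,"hand":10}

```text
clock: 17.7
eef_pos: [0.5146, -0.0006, 0.1762]
tool_rot: [-0.013, 1.0, 0.0, 0.0]
ft_force: [-0.5, 0.5, -1.0]
grip_width: 0.0173
grasp_force: 59.3
```

```bash
python3 - <<'E'
from h import *
st(); K,im=shot('wrist','w8'); cv2.imwrite('pics/w8b.png',cv2.resize(im[60:330,100:400,::-1],(660,594),interpolation=cv2.INTER_CUBIC))
mv([.4995,0,.1755],-178.5)
E
```

```text
t 17.7 p [ 0.5146 -0.0006  0.1762] yaw -178.48 zt [ 0.0006  0.0001 -1.    ] j [-0.0012  0.3069 -0.0815  1.1818  0.0001 -0.0277] F [-0.5159  0.5252 -1.0127] w 0.0173 g 59.25643980503082
d [0.305 0.023 0.02 ] w [0.    0.015 0.002]
```

View pics/w8b.png

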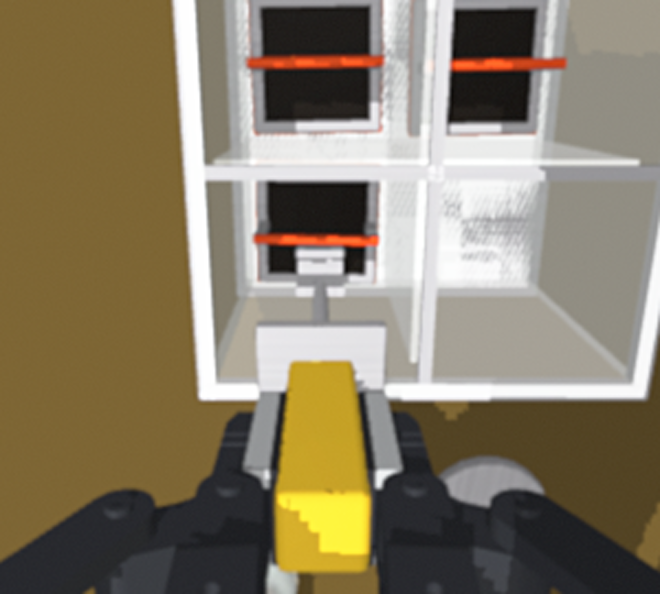

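The hook (320,265) is down in the well just beyond the bar (317,239) and clear of it. I slide it under and lift.

>>> drive_tool:
  rows:
    - {"dx":0.1,"dy":0.02,"dz":0.02,"wx":0,"wy":0,"wz":0,"hand":10}
    - {"dx":0.2,"dy":0.02,"dz":0.02,"wx":0,"wy":0,"wz":0,"hand":10}
    - {"dx":0.3,"dy":0.02,"dz":0.02,"wx":0,"wy":0,"wz":0,"hand":10}
    - {"dx":0.3,"dy":0.02,"dz":0.02,"wx":0,"wy":0,"wz":0,"hand":10}
    - {"dx":0.3,"dy":0.02,"dz":-0.1,"wx":0,"wy":0,"wz":0,"hand":10}
    - {"dx":0.3,"dy":0.02,"dz":-0.22,"wx":0,"wy":0,"wz":0,"hand":10}
    - {"dx":0.3,"dy":0.02,"dz":-0.32,"wx":0,"wy":0,"wz":0,"hand":10}
    - {"dx":0.3,"dy":0.02,"dz":-0.45,"wx":0,"wy":0,"wz":0,"hand":10}
    - {"dx":0.3,"dy":0.02,"dz":-0.65,"wx":0,"wy":0,"wz":0,"hand":10}
    - {"dx":0.3,"dy":0.02,"dz":-0.9,"wx":0,"wy":0,"wz":0,"hand":10}
    - {"dx":0.3,"dy":0.02,"dz":-1.2,"wx":0,"wy":0,"wz":0,"hand":10}
    - {"dx":0.3,"dy":0.02,"dz":-1.5,"wx":0,"wy":0,"wz":0,"hand":10}
    - {"dx":0.3,"dy":0.02,"dz":-1.8,"wx":0,"wy":0,"wz":0,"hand":10}
    - {"dx":0.3,"dy":0.02,"dz":-2.15,"wx":0,"wy":0,"wz":0,"hand":10}
    - {"dx":0.3,"dy":0.02,"dz":-2.5,"wx":0,"wy":0,"wz":0,"hand":10}
    - {"dx":0.3,"dy":0.02,"dz":-2.85,"wx":0,"wy":0,"wz":0,"hand":10}
    - {"dx":0.3,"dy":0.02,"dz":-3.2,"wx":0,"wy":0,"wz":0,"hand":10}
    - {"dx":0.3,"dy":0.02,"dz":-3.4,"wx":0,"wy":0,"wz":0,"hand":10}
    - {"dx":0.3,"dy":0.02,"dz":-3.4,"wx":0,"wy":0,"wz":0,"hand":10}

```text
clock: 19.65
eef_pos: [0.5, -0.0003, 0.3476]
tool_rot: [-0.013, 1.0, 0.0, 0.002]
ft_force: [-0.1, -0.3, -2.8]
grip_width: 0.0172
grasp_force: 59.2
```

```bash
cat >> h.py <<'E'
def orange(name,save=None,amin=25):
    K,im=shot('wrist',name); hsv=cv2.cvtColor(im,cv2.COLOR_RGB2HSV)
    m=cv2.inRange(hsv,(3,150,110),(14,255,255)); n,l,s,c=cv2.connectedComponentsWithStats(m)
    for k in range(1,n):
        if s[k,4]>amin: print(s[k],c[k].round(1))
    return K,im
E
python3 - <<'E'
from h import *
st(); orange('w9')
E
```

```text
t 19.65 p [ 0.5    -0.0003  0.3476] yaw -178.5 zt [ 0.0035  0.0001 -1.    ] j [-0.0006  0.22    0.2492  1.5965  0.0001 -0.0267] F [-0.1388 -0.2534 -2.7981] w 0.0172 g 59.175628423690796
[363  36  36  39 822] [378.  56.]
[  0  68  90  14 860] [40.7 73.9]
[227 102  35   5 135] [244.2 103.8]
[276 103  35   4 122] [291.4 104.4]
[218 178  52   6 218] [242.9 180.3]
[405 309  11  20  34] [411.3 318.4]
[  0 337  15  15 117] [  4.7 341.6]
[ 10 337  32  35 446] [ 25.  354.1]
```

Hooked: the bail shows at (243,180) and measures 49 mm wide, matching its size. I carry it smoothly toward the lane for a look.

>>> drive_tool:
  rows:
    - {"dx":-0.01,"dy":-0.01,"dz":0,"wx":0,"wy":0,"wz":0,"hand":10}
    - {"dx":-0.04,"dy":-0.09,"dz":0,"wx":0,"wy":0,"wz":0,"hand":10}
    - {"dx":-0.13,"dy":-0.28,"dz":0,"wx":0,"wy":0,"wz":0,"hand":10}
    - {"dx":-0.28,"dy":-0.59,"dz":0,"wx":0,"wy":0,"wz":0,"hand":10}
    - {"dx":-0.47,"dy":-0.99,"dz":0,"wx":0,"wy":0,"wz":0,"hand":10}
    - {"dx":-0.69,"dy":-1.48,"dz":0,"wx":0,"wy":0,"wz":0,"hand":10}
    - {"dx":-0.95,"dy":-2.02,"dz":0,"wx":0,"wy":0,"wz":0,"hand":10}
    - {"dx":-1.21,"dy":-2.57,"dz":0,"wx":0,"wy":0,"wz":0,"hand":10}
    - {"dx":-1.43,"dy":-3.06,"dz":0,"wx":0,"wy":0,"wz":0,"hand":10}
    - {"dx":-1.62,"dy":-3.46,"dz":0,"wx":0,"wy":0,"wz":0,"hand":10}
    - {"dx":-1.77,"dy":-3.77,"dz":0,"wx":0,"wy":0,"wz":0,"hand":10}
    - {"dx":-1.86,"dy":-3.96,"dz":0,"wx":0,"wy":0,"wz":0,"hand":10}
    - {"dx":-1.9,"dy":-4.04,"dz":0,"wx":0,"wy":0,"wz":0,"hand":10}
    - {"dx":-1.9,"dy":-4.05,"dz":0,"wx":0,"wy":0,"wz":0,"hand":10}
    - {"dx":-1.9,"dy":-4.05,"dz":0,"wx":0,"wy":0,"wz":0,"hand":10}

```text
clock: 21.2
eef_pos: [0.5994, -0.2005, 0.3456]
tool_rot: [-0.013, 1.0, 0.0, -0.0]
ft_force: [-0.4, -0.8, -2.5]
grip_width: 0.0171
grasp_force: 59.1
```

```bash
python3 - <<'E'
from h import *
st(); K,im=orange('w10'); cv2.imwrite('pics/w10b.png',cv2.resize(im[:,:,::-1],(800,600),interpolation=cv2.INTER_CUBIC))
E
```

```text
t 21.2 p [ 0.5994 -0.2005  0.3456] yaw -178.52 zt [-0.0005  0.0003 -1.    ] j [-0.3229  0.5255  0.6901  1.7359  0.0001 -0.3487] F [-0.4105 -0.7696 -2.5281] w 0.0171 g 59.1238671541214
[165   0  57   8 409] [193.    3.2]
[403  28  16   4  46] [410.5  29. ]
[217 178  55   6 233] [244.  180.4]
[ 44 292  39  43 727] [ 59.9 315.7]
[ 80 293  35  35 417] [ 96.3 308.3]
[  0 328  43  13 493] [ 20.2 333.8]
[131 328  11   8  36] [136.4 332. ]
[448 337  64  13 736] [480.4 343.2]
```

View pics/w10b.png

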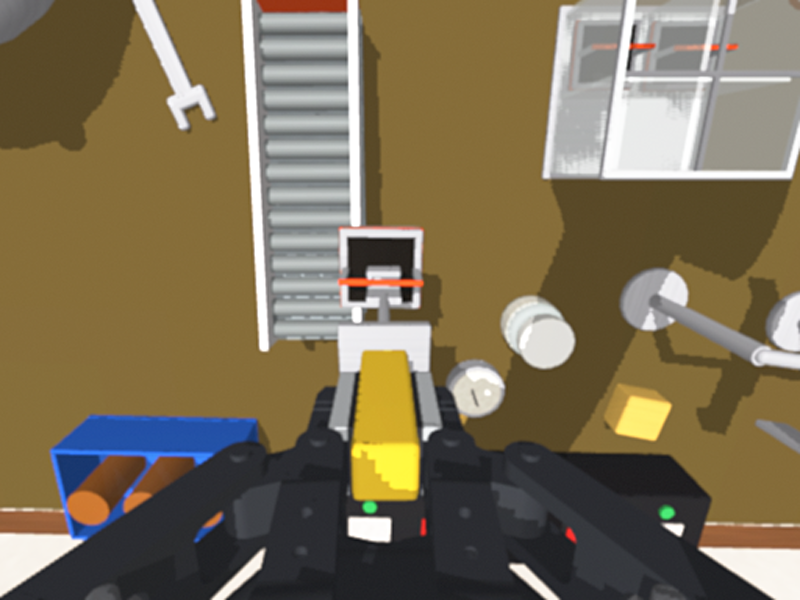

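The cartridge hangs level from the hook at (381,283). The lane's rollers run from (262-349, 12) at the stop to (275-345, 335) at the top end.

```bash
python3 - <<'E'
from h import *
K=cal('wrist'); s=.64
im=cv2.imread('pics/w10.png'); g=cv2.cvtColor(im,cv2.COLOR_BGR2GRAY)
for r in (12,40,100,160,200): print(r, ' '.join(f'{v}' for v in g[r,152:172]),'|',' '.join(f'{v}' for v in g[r,216:234]))
def P(u,v,z): return atz(K,u*s,v*s,z)
for z0 in (.04,.05,.06):
    zt=z0+.038
    L,Rr=P(262,13,z0),P(349,13,z0); l,r=P(273,325,zt),P(350,325,zt)
    print(z0,'stop',L,Rr,'w',np.linalg.norm(L-Rr),'top',l,r,'w',np.linalg.norm(l-r))
# rail tops
for z0 in (.04,.05,.06):
    a,b=P(256,1,z0+.016),P(268,348,z0+.016+.038); c,d=P(349,1,z0+.016),P(352,318,z0+.016+.034)
    print('rails',z0,a,b,c,d,'yaws',[np.degrees(np.arctan2(*(q-p)[1::-1])) for p,q in((a,b),(c,d))],'w',a[1]-c[1],b[1]-d[1])
E
```

```text
12 109 104 136 241 255 255 255 255 255 203 127 127 126 126 154 187 196 195 194 194 | 197 197 197 197 195 197 231 255 255 255 255 255 239 142 130 132 116 110
40 110 110 106 116 196 255 255 255 255 255 242 149 125 129 129 126 123 124 125 124 | 131 131 131 131 129 124 165 255 255 255 255 255 255 196 119 107 88 76
100 111 110 111 111 110 108 110 175 255 255 255 255 255 240 148 125 128 121 105 101 | 111 111 110 111 112 110 103 152 255 255 255 255 255 255 170 122 111 88
160 111 112 111 112 111 112 110 111 109 102 150 255 255 255 255 255 239 149 126 129 | 131 186 234 242 242 225 144 60 32 38 37 37 38 37 38 38 38 35
200 112 110 111 110 112 111 110 111 111 111 108 103 152 255 255 255 255 255 240 151 | 148 147 148 148 149 147 146 144 152 223 255 255 255 255 255 188 109 96
0.04 stop [ 0.4051 -0.3062  0.04  ] [ 0.4032 -0.2332  0.04  ] w 0.07305704137311571 top [ 0.6702 -0.3016  0.078 ] [ 0.6684 -0.2292  0.078 ] w 0.07248939171123504
0.05 stop [ 0.4077 -0.3038  0.05  ] [ 0.4059 -0.2324  0.05  ] w 0.07138483863131193 top [ 0.6664 -0.2991  0.088 ] [ 0.6646 -0.2284  0.088 ] w 0.07067211876193535
0.06 stop [ 0.4103 -0.3014  0.06  ] [ 0.4085 -0.2317  0.06  ] w 0.06971263588950805 top [ 0.6626 -0.2966  0.098 ] [ 0.6609 -0.2277  0.098 ] w 0.06885484581263561
rails 0.04 [ 0.401  -0.3067  0.056 ] [ 0.6868 -0.3033  0.094 ] [ 0.3991 -0.232   0.056 ] [ 0.6571 -0.2265  0.09  ] yaws [np.float64(0.6693282046377602), np.float64(1.2185112106427753)] w -0.07467705342812692 -0.07682517711879616
rails 0.05 [ 0.4038 -0.3041  0.066 ] [ 0.6825 -0.3006  0.104 ] [ 0.402  -0.2312  0.066 ] [ 0.6535 -0.2258  0.1   ] yaws [np.float64(0.7200280477244829), np.float64(1.2321662879083144)] w -0.07290279253067034 -0.0748117602826337
rails 0.06 [ 0.4066 -0.3016  0.076 ] [ 0.6781 -0.298   0.114 ] [ 0.4048 -0.2305  0.076 ] [ 0.65   -0.2252  0.11  ] yaws [np.float64(0.7734107752490874), np.float64(1.2465360495250772)] w -0.07112853163321375 -0.07279834344647124
```

```bash
python3 - <<'E'
from h import *
K=cal('wrist')
for r,l,rr in [(12,161.7,222.2),(40,162.9,222.5),(100,166.3,223.5),(200,170.7,225)]:
    for z in (.05,.06,.07,.08,.09,.1):
        a,b=atz(K,l,r,z),atz(K,rr,r,z); w=np.linalg.norm(a-b)
        if abs(w-.076)<.0026: print(r,z,a,b,(a+b)/2,w)
E
```

```text
12 0.05 [ 0.412  -0.3117  0.05  ] [ 0.41   -0.2339  0.05  ] [ 0.411  -0.2728  0.05  ] 0.07782908963249636
12 0.06 [ 0.4145 -0.3091  0.06  ] [ 0.4126 -0.2331  0.06  ] [ 0.4135 -0.2711  0.06  ] 0.07600592914672807
12 0.07 [ 0.417  -0.3065  0.07  ] [ 0.4151 -0.2324  0.07  ] [ 0.4161 -0.2694  0.07  ] 0.07418276866095971
40 0.06 [ 0.446  -0.3096  0.06  ] [ 0.444  -0.2328  0.06  ] [ 0.445  -0.2712  0.06  ] 0.07688305581670847
40 0.07 [ 0.4478 -0.307   0.07  ] [ 0.4459 -0.232   0.07  ] [ 0.4468 -0.2695  0.07  ] 0.07503885562122704
100 0.06 [ 0.5195 -0.3096  0.06  ] [ 0.5175 -0.2314  0.06  ] [ 0.5185 -0.2705  0.06  ] 0.07828572545743073
100 0.07 [ 0.5195 -0.307   0.07  ] [ 0.5175 -0.2306  0.07  ] [ 0.5185 -0.2688  0.07  ] 0.0764078793096893
100 0.08 [ 0.5195 -0.3044  0.08  ] [ 0.5176 -0.2299  0.08  ] [ 0.5185 -0.2672  0.08  ] 0.07453003316194778
200 0.09 [ 0.6537 -0.3037  0.09  ] [ 0.6518 -0.2269  0.09  ] [ 0.6528 -0.2653  0.09  ] 0.07676920622452547
200 0.1 [ 0.6503 -0.301   0.1   ] [ 0.6484 -0.2262  0.1   ] [ 0.6493 -0.2636  0.1   ] 0.07478494719395139
```

>>> drive_tool:
  rows:
    - {"dx":-0.02,"dy":-0.07,"dz":0,"wx":0,"wy":0,"wz":0,"hand":10}
    - {"dx":-0.06,"dy":-0.27,"dz":0,"wx":0,"wy":0,"wz":0,"hand":10}
    - {"dx":-0.15,"dy":-0.66,"dz":0,"wx":0,"wy":0,"wz":0,"hand":10}
    - {"dx":-0.24,"dy":-1.05,"dz":0,"wx":0,"wy":0,"wz":0,"hand":10}
    - {"dx":-0.28,"dy":-1.25,"dz":0,"wx":0,"wy":0,"wz":0,"hand":10}
    - {"dx":-0.3,"dy":-1.32,"dz":0.05,"wx":0,"wy":0,"wz":0,"hand":10}
    - {"dx":-0.3,"dy":-1.32,"dz":0.2,"wx":0,"wy":0,"wz":0,"hand":10}
    - {"dx":-0.3,"dy":-1.32,"dz":0.5,"wx":0,"wy":0,"wz":0,"hand":10}
    - {"dx":-0.3,"dy":-1.32,"dz":0.85,"wx":0,"wy":0,"wz":0,"hand":10}
    - {"dx":-0.3,"dy":-1.32,"dz":1.15,"wx":0,"wy":0,"wz":0,"hand":10}
    - {"dx":-0.3,"dy":-1.32,"dz":1.35,"wx":0,"wy":0,"wz":0,"hand":10}
    - {"dx":-0.3,"dy":-1.32,"dz":1.45,"wx":0,"wy":0,"wz":0,"hand":10}
    - {"dx":-0.3,"dy":-1.32,"dz":1.5,"wx":0,"wy":0,"wz":0,"hand":10}
    - {"dx":-0.3,"dy":-1.32,"dz":1.5,"wx":0,"wy":0,"wz":0,"hand":10}

```text
clock: 22.65
eef_pos: [0.6164, -0.2658, 0.2713]
tool_rot: [-0.013, 1.0, -0.0, 0.0]
ft_force: [0.2, 0.2, -1.0]
grip_width: 0.0175
grasp_force: 59.2
```

```bash
python3 - <<'E'
from h import *
st(); K,im=orange('w11'); cv2.imwrite('pics/w11b.png',cv2.resize(im[:,:,::-1],(800,600),interpolation=cv2.INTER_CUBIC))
E
```

```text
t 22.65 p [ 0.6164 -0.2658  0.2713] yaw -178.49 zt [ 0.0007 -0.0004 -1.    ] j [-0.407   0.6033  0.6296  1.5963 -0.0001 -0.4334] F [ 0.1798  0.2308 -1.0267] w 0.0175 g 59.18100714683533
[217 174  19   6  86] [226.5 176.4]
[251 174  21   6  79] [262.2 176.7]
[ 59 315  37  27 243] [ 77.5 324.6]
[152 352  17  16 132] [161.6 360.7]
```

View pics/w11b.png

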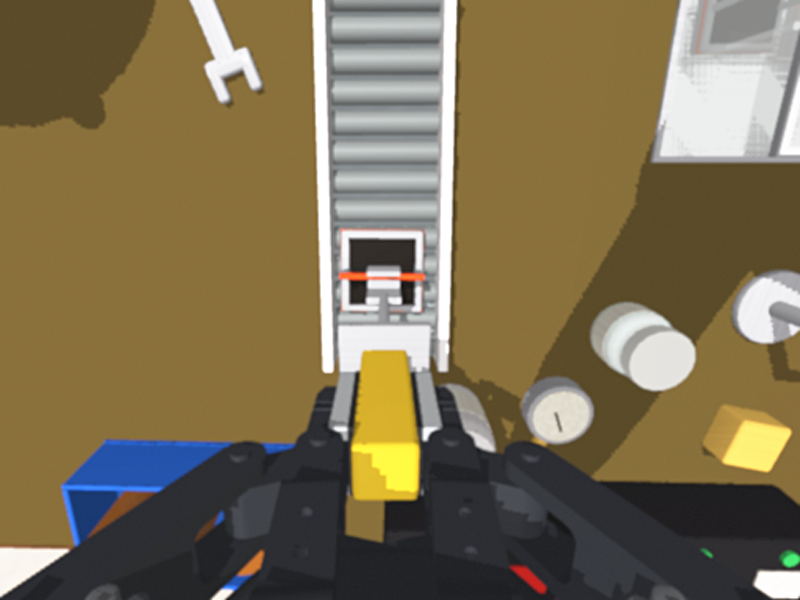

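The cartridge is centred between the rails (341-424 within 330-440) and square. I lower it slowly until the tip clears the bar.

>>> drive_tool:
  rows:
    - {"dx":0,"dy":0,"dz":0.05,"wx":0,"wy":0,"wz":0,"hand":10}
    - {"dx":0,"dy":0,"dz":0.1,"wx":0,"wy":0,"wz":0,"hand":10}
    - {"dx":0,"dy":0,"dz":0.15,"wx":0,"wy":0,"wz":0,"hand":10}
    - {"dx":0,"dy":0,"dz":0.2,"wx":0,"wy":0,"wz":0,"hand":10}
    - {"dx":0,"dy":0,"dz":0.25,"wx":0,"wy":0,"wz":0,"hand":10}
    - {"dx":0,"dy":0,"dz":0.3,"wx":0,"wy":0,"wz":0,"hand":10}
    - {"dx":0,"dy":0,"dz":0.35,"wx":0,"wy":0,"wz":0,"hand":10}
    - {"dx":0,"dy":0,"dz":0.4,"wx":0,"wy":0,"wz":0,"hand":10}
    - {"dx":0,"dy":0,"dz":0.45,"wx":0,"wy":0,"wz":0,"hand":10}
    - {"dx":0,"dy":0,"dz":0.5,"wx":0,"wy":0,"wz":0,"hand":10}
    - {"dx":0,"dy":0,"dz":0.5,"wx":0,"wy":0,"wz":0,"hand":10}
    - {"dx":0,"dy":0,"dz":0.5,"wx":0,"wy":0,"wz":0,"hand":10}

```text
clock: 23.9
eef_pos: [0.6162, -0.2658, 0.2457]
tool_rot: [-0.013, 1.0, 0.0, -0.0]
ft_force: [-0.1, -0.0, -1.1]
grip_width: 0.017
grasp_force: 59.3
```

```bash
python3 - <<'E'
from h import *
st(); K,im=orange('w12')
E
```

```text
t 23.9 p [ 0.6162 -0.2658  0.2457] yaw -178.5 zt [-0.0001  0.0001 -1.    ] j [-0.4073  0.603   0.5638  1.5317  0.     -0.4334] F [-0.1489 -0.0365 -1.1137] w 0.017 g 59.267433285713196
[212  55  63   7 358] [243.   58.5]
[ 60 329  16  12  58] [ 68. 333.]
[138 362  24  22 196] [150.1 372.5]
```

```bash
python3 - <<'E'
from h import *
K=cal('wrist'); 
for p in [(.406,-.2713,.055),(.434,-.2705,.096),(.609,-.266,.1176)]: print(p,proj(K,p))
im=cv2.imread('pics/w12.png'); print(K[3])
cv2.imwrite('pics/w12b.png',cv2.resize(im[0:240,130:380],(800,768))[:600])
for v in (45,58,62): print(v, atz(K,243,v,.096), atz(K,212,v,.096)[1],atz(K,275,v,.096)[1])
E
```

```text
(0.406, -0.2713, 0.055) [244.1602 -47.143 ]
(0.434, -0.2705, 0.096) [244.0519 -30.1883]
(0.609, -0.266, 0.1176) [244.4381 184.0404]
[ 0.5364 -0.2664  0.377 ]
45 [ 0.4891 -0.2702  0.096 ] -0.2972375328770716 -0.2422055260434622
58 [ 0.4994 -0.2699  0.096 ] -0.2973561578548194 -0.241626198399621
62 [ 0.5026 -0.2699  0.096 ] -0.29739326551858375 -0.24144497574551363
```

>>> drive_tool:
  rows:
    - {"dx":0,"dy":0,"dz":-0.3,"wx":0,"wy":0,"wz":0,"hand":10}
    - {"dx":0,"dy":0,"dz":-0.9,"wx":0,"wy":0,"wz":0,"hand":10}
    - {"dx":0,"dy":0,"dz":-1.5,"wx":0,"wy":0,"wz":0,"hand":10}
    - {"dx":0,"dy":0,"dz":-2,"wx":0,"wy":0,"wz":0,"hand":10}
    - {"dx":0,"dy":0,"dz":-2,"wx":0,"wy":0,"wz":0,"hand":10}
    - {"dx":0,"dy":0,"dz":-2,"wx":0,"wy":0,"wz":0,"hand":10}

```text
clock: 24.55
eef_pos: [0.6167, -0.266, 0.3458]
tool_rot: [-0.013, 1.0, -0.0, 0.001]
ft_force: [0.4, 0.2, -1.4]
grip_width: 0.0171
grasp_force: 59.3
```

```bash
python3 - <<'E'
from h import *
st(); K,im=orange('w13')
for p in [(.406,-.2713,.05),(.434,-.2705,.096),(.609,-.266,.1176)]: print(p,proj(K,p))
mv([.4442,-.0022,.30],-178.5)
E
```

```text
t 24.55 p [ 0.6167 -0.266   0.3458] yaw -178.5 zt [ 0.0013 -0.0005 -1.    ] j [-0.4073  0.6363  0.8801  1.8132  0.     -0.4334] F [ 0.3964  0.1666 -1.4021] w 0.0171 g 59.3227744102478
[ 82 284  35  40 574] [ 96.9 303.7]
[132 284  12   9  36] [137.3 287.3]
[170 285  12   5  40] [175.  286.3]
[  0 324  78  14 864] [ 36.1 330.2]
[222 329  23  13 276] [232.9 334.6]
[486 335  26  12 290] [499.4 340.6]
(0.406, -0.2713, 0.05) [244.8733  -7.1334]
(0.434, -0.2705, 0.096) [244.8264   7.1267]
(0.609, -0.266, 0.1176) [245.0293 162.175 ]
d [3.3   5.36  0.896] w [ 0.007 -0.015 -0.001]
```

>>> drive_tool:
  rows:
    - {"dx":0.03,"dy":0.05,"dz":0,"wx":0,"wy":0,"wz":0,"hand":10}
    - {"dx":0.2,"dy":0.3,"dz":0,"wx":0,"wy":0,"wz":0,"hand":10}
    - {"dx":0.55,"dy":0.9,"dz":0,"wx":0,"wy":0,"wz":0,"hand":10}
    - {"dx":1,"dy":1.65,"dz":0,"wx":0,"wy":0,"wz":0,"hand":10}
    - {"dx":1.5,"dy":2.4,"dz":0,"wx":0,"wy":0,"wz":0,"hand":10}
    - {"dx":2,"dy":3.2,"dz":0.2,"wx":0,"wy":0,"wz":0,"hand":10}
    - {"dx":2.5,"dy":4,"dz":0.4,"wx":0,"wy":0,"wz":0,"hand":10}
    - {"dx":2.9,"dy":4.7,"dz":0.6,"wx":0,"wy":0,"wz":0,"hand":10}
    - {"dx":3.2,"dy":5.2,"dz":0.8,"wx":0,"wy":0,"wz":0,"hand":10}
    - {"dx":3.3,"dy":5.36,"dz":0.9,"wx":0,"wy":0,"wz":0,"hand":10}
    - {"dx":3.3,"dy":5.36,"dz":0.9,"wx":0,"wy":0,"wz":0,"hand":10}
    - {"dx":3.3,"dy":5.36,"dz":0.9,"wx":0,"wy":0,"wz":0,"hand":10}
    - {"dx":3.3,"dy":5.36,"dz":0.9,"wx":0,"wy":0,"wz":0,"hand":10}

```text
clock: 25.9
eef_pos: [0.4452, -0.0032, 0.3009]
tool_rot: [-0.012, 1.0, -0.0, 0.0]
ft_force: [-0.8, 0.1, -1.7]
grip_width: 0.0174
grasp_force: 59.3
```

```bash
python3 - <<'E'
from h import *
st(); K,im=orange('w14',amin=15)
for p in [(.406,-.2713,.05),(.434,-.2705,.096),(.4232,-.0022,.05),(.4215,.066,.05)]: print(p,proj(K,p))
mv([.4442,-.0022,.1755],-178.5)
bot.camera('top'); 
print([(round(d['score'],2),np.round(d['extent'])) for d in bot.look_for('top','c1_bail')[:5]], proj(cal('top'),(.434,-.2705,.07)))
K2,im=shot('top','top2')
E
```

```text
t 25.9 p [ 0.4452 -0.0032  0.3009] yaw -178.59 zt [ 0.0006 -0.0004 -1.    ] j [-0.0068  0.112  -0.0008  1.4574 -0.0004 -0.0315] F [-0.8306  0.054  -1.6758] w 0.0174 g 59.269269704818726
[373  79  39  40 952] [389.   98.2]
[  0 116  80  53 544] [ 36.9 121.9]
[  0 144  32   5 137] [ 16.8 146. ]
[226 147  38   4 139] [244.6 148.4]
[281 147  36   5 146] [297.1 149.1]
(0.406, -0.2713, 0.05) [ 38.335  129.9268]
(0.434, -0.2705, 0.096) [ 16.9581 157.9655]
(0.4232, -0.0022, 0.05) [246.0239 148.1822]
(0.4215, 0.066, 0.05) [297.7523 148.1164]
d [0.021 0.02  2.508] w [-0.003  0.006 -0.019]
[(0.56, array([326., 180.,  40., 102.]))] [327.952  213.4259]
```

Cartridge 1 is at the stop: its bail at (17,146), near the predicted (17,158). The next bail is where predicted, so I descend, slide under and lift.

>>> drive_tool:
  rows:
    - {"dx":0.02,"dy":0.02,"dz":0.3,"wx":0,"wy":0,"wz":0,"hand":10}
    - {"dx":0.02,"dy":0.02,"dz":0.7,"wx":0,"wy":0,"wz":0,"hand":10}
    - {"dx":0.02,"dy":0.02,"dz":1.1,"wx":0,"wy":0,"wz":0,"hand":10}
    - {"dx":0.02,"dy":0.02,"dz":1.5,"wx":0,"wy":0,"wz":0,"hand":10}
    - {"dx":0.02,"dy":0.02,"dz":1.8,"wx":0,"wy":0,"wz":0,"hand":10}
    - {"dx":0.02,"dy":0.02,"dz":2.1,"wx":0,"wy":0,"wz":0,"hand":10}
    - {"dx":0.02,"dy":0.02,"dz":2.35,"wx":0,"wy":0,"wz":0,"hand":10}
    - {"dx":0.02,"dy":0.02,"dz":2.5,"wx":0,"wy":0,"wz":0,"hand":10}
    - {"dx":0.02,"dy":0.02,"dz":2.5,"wx":0,"wy":0,"wz":0,"hand":10}
    - {"dx":0.02,"dy":0.02,"dz":2.5,"wx":0,"wy":0,"wz":0,"hand":10}
    - {"dx":0.12,"dy":0.02,"dz":2.5,"wx":0,"wy":0,"wz":0,"hand":10}
    - {"dx":0.22,"dy":0.02,"dz":2.5,"wx":0,"wy":0,"wz":0,"hand":10}
    - {"dx":0.31,"dy":0.02,"dz":2.5,"wx":0,"wy":0,"wz":0,"hand":10}
    - {"dx":0.31,"dy":0.02,"dz":2.5,"wx":0,"wy":0,"wz":0,"hand":10}

```text
clock: 27.5
eef_pos: [0.4283, -0.0017, 0.1762]
tool_rot: [-0.013, 1.0, 0.0, 0.0]
ft_force: [0.8, 1.1, -1.0]
grip_width: 0.0177
grasp_force: 59.4
```

>>> drive_tool:
  rows:
    - {"dx":0,"dy":0,"dz":-0.12,"wx":0,"wy":0,"wz":0,"hand":10}
    - {"dx":0,"dy":0,"dz":-0.24,"wx":0,"wy":0,"wz":0,"hand":10}
    - {"dx":0,"dy":0,"dz":-0.34,"wx":0,"wy":0,"wz":0,"hand":10}
    - {"dx":0,"dy":0,"dz":-0.47,"wx":0,"wy":0,"wz":0,"hand":10}
    - {"dx":0,"dy":0,"dz":-0.67,"wx":0,"wy":0,"wz":0,"hand":10}
    - {"dx":0,"dy":0,"dz":-0.92,"wx":0,"wy":0,"wz":0,"hand":10}
    - {"dx":0,"dy":0,"dz":-1.22,"wx":0,"wy":0,"wz":0,"hand":10}
    - {"dx":0,"dy":0,"dz":-1.52,"wx":0,"wy":0,"wz":0,"hand":10}
    - {"dx":0,"dy":0,"dz":-1.82,"wx":0,"wy":0,"wz":0,"hand":10}
    - {"dx":0,"dy":0,"dz":-2.17,"wx":0,"wy":0,"wz":0,"hand":10}
    - {"dx":0,"dy":0,"dz":-2.52,"wx":0,"wy":0,"wz":0,"hand":10}
    - {"dx":0,"dy":0,"dz":-2.87,"wx":0,"wy":0,"wz":0,"hand":10}
    - {"dx":0,"dy":0,"dz":-3.22,"wx":0,"wy":0,"wz":0,"hand":10}
    - {"dx":0,"dy":0,"dz":-3.42,"wx":0,"wy":0,"wz":0,"hand":10}
    - {"dx":0,"dy":0,"dz":-3.42,"wx":0,"wy":0,"wz":0,"hand":10}

```text
clock: 29.0
eef_pos: [0.4295, -0.0017, 0.3484]
tool_rot: [-0.013, 1.0, -0.0, 0.002]
ft_force: [1.0, 0.2, -2.4]
grip_width: 0.0172
grasp_force: 59.1
```

```bash
python3 - <<'E'
from h import *
st(); K,im=orange('w15',amin=15)
mv([.616,-.266,.345],-178.5)
E
```

```text
t 29.0 p [ 0.4295 -0.0017  0.3484] yaw -178.5 zt [ 0.0032 -0.     -1.    ] j [-0.0039  0.0749  0.0792  1.572  -0.     -0.03  ] F [ 0.957   0.1979 -2.4183] w 0.0172 g 59.14199709892273
[356  93  35  35 689] [370.4 109.7]
[ 13 125  84  15 408] [ 50.3 128.3]
[ 16 150  42   5 163] [ 38.9 152. ]
[274 152  33   5 120] [289.5 154.2]
[217 179  52   7 218] [241.7 182. ]
[  0 367  20  14  95] [  8.7 371.7]
d [-3.6   -5.382  0.05 ] w [-0.001  0.013 -0.001]
```

>>> drive_tool:
  rows:
    - {"dx":-0.01,"dy":-0.01,"dz":0,"wx":0,"wy":0,"wz":0,"hand":10}
    - {"dx":-0.03,"dy":-0.05,"dz":0,"wx":0,"wy":0,"wz":0,"hand":10}
    - {"dx":-0.12,"dy":-0.18,"dz":0,"wx":0,"wy":0,"wz":0,"hand":10}
    - {"dx":-0.26,"dy":-0.39,"dz":0,"wx":0,"wy":0,"wz":0,"hand":10}
    - {"dx":-0.46,"dy":-0.69,"dz":0,"wx":0,"wy":0,"wz":0,"hand":10}
    - {"dx":-0.72,"dy":-1.08,"dz":0,"wx":0,"wy":0,"wz":0,"hand":10}
    - {"dx":-1.03,"dy":-1.54,"dz":0,"wx":0,"wy":0,"wz":0,"hand":10}
    - {"dx":-1.38,"dy":-2.06,"dz":0,"wx":0,"wy":0,"wz":0,"hand":10}
    - {"dx":-1.8,"dy":-2.69,"dz":0,"wx":0,"wy":0,"wz":0,"hand":10}
    - {"dx":-2.22,"dy":-3.32,"dz":0,"wx":0,"wy":0,"wz":0,"hand":10}
    - {"dx":-2.57,"dy":-3.84,"dz":0,"wx":0,"wy":0,"wz":0,"hand":10}
    - {"dx":-2.88,"dy":-4.3,"dz":0,"wx":0,"wy":0,"wz":0,"hand":10}
    - {"dx":-3.14,"dy":-4.69,"dz":0,"wx":0,"wy":0,"wz":0,"hand":10}
    - {"dx":-3.34,"dy":-4.99,"dz":0,"wx":0,"wy":0,"wz":0,"hand":10}
    - {"dx":-3.48,"dy":-5.2,"dz":0,"wx":0,"wy":0,"wz":0,"hand":10}
    - {"dx":-3.57,"dy":-5.33,"dz":0,"wx":0,"wy":0,"wz":0,"hand":10}
    - {"dx":-3.6,"dy":-5.38,"dz":0,"wx":0,"wy":0,"wz":0,"hand":10}
    - {"dx":-3.6,"dy":-5.38,"dz":0,"wx":0,"wy":0,"wz":0,"hand":10}
    - {"dx":-3.6,"dy":-5.38,"dz":0.05,"wx":0,"wy":0,"wz":0,"hand":10}
    - {"dx":-3.6,"dy":-5.38,"dz":0.05,"wx":0,"wy":0,"wz":0,"hand":10}

```text
clock: 31.05
eef_pos: [0.6155, -0.2656, 0.3441]
tool_rot: [-0.013, 1.0, 0.0, -0.0]
ft_force: [-0.3, -0.1, -2.1]
grip_width: 0.0172
grasp_force: 59.2
```

```bash
python3 - <<'E'
from h import *
st(); K,im=orange('w16',amin=15)
mv([.616,-.266,.271],-178.5)
E
```

```text
t 31.05 p [ 0.6155 -0.2656  0.3441] yaw -178.49 zt [-0.0005  0.0003 -1.    ] j [-0.4074  0.6334  0.8705  1.8083  0.0001 -0.4338] F [-0.343  -0.1444 -2.1034] w 0.0172 g 59.20110762119293
[217 179  53   7 224] [242.4 182. ]
[ 81 285  35  40 558] [ 95.9 304.8]
[133 286   9   7  25] [136.6 288.1]
[171 287   9   3  16] [174.2 287.5]
[  0 325  77  14 851] [ 35.3 331.4]
[222 330  23  13 278] [232.9 335.6]
[486 336  26  12 284] [499.6 341.6]
d [-0.01  -0.011  1.468] w [ 0.002 -0.003  0.005]
```

>>> drive_tool:
  rows:
    - {"dx":0,"dy":-0.01,"dz":0.15,"wx":0,"wy":0,"wz":0,"hand":10}
    - {"dx":0,"dy":-0.01,"dz":0.45,"wx":0,"wy":0,"wz":0,"hand":10}
    - {"dx":0,"dy":-0.01,"dz":0.8,"wx":0,"wy":0,"wz":0,"hand":10}
    - {"dx":0,"dy":-0.01,"dz":1.1,"wx":0,"wy":0,"wz":0,"hand":10}
    - {"dx":0,"dy":-0.01,"dz":1.3,"wx":0,"wy":0,"wz":0,"hand":10}
    - {"dx":0,"dy":-0.01,"dz":1.4,"wx":0,"wy":0,"wz":0,"hand":10}
    - {"dx":0,"dy":-0.01,"dz":1.46,"wx":0,"wy":0,"wz":0,"hand":10}
    - {"dx":0,"dy":-0.01,"dz":1.51,"wx":0,"wy":0,"wz":0,"hand":10}
    - {"dx":0,"dy":-0.01,"dz":1.56,"wx":0,"wy":0,"wz":0,"hand":10}
    - {"dx":0,"dy":-0.01,"dz":1.61,"wx":0,"wy":0,"wz":0,"hand":10}
    - {"dx":0,"dy":-0.01,"dz":1.66,"wx":0,"wy":0,"wz":0,"hand":10}
    - {"dx":0,"dy":-0.01,"dz":1.71,"wx":0,"wy":0,"wz":0,"hand":10}
    - {"dx":0,"dy":-0.01,"dz":1.76,"wx":0,"wy":0,"wz":0,"hand":10}
    - {"dx":0,"dy":-0.01,"dz":1.81,"wx":0,"wy":0,"wz":0,"hand":10}
    - {"dx":0,"dy":-0.01,"dz":1.86,"wx":0,"wy":0,"wz":0,"hand":10}
    - {"dx":0,"dy":-0.01,"dz":1.91,"wx":0,"wy":0,"wz":0,"hand":10}
    - {"dx":0,"dy":-0.01,"dz":1.97,"wx":0,"wy":0,"wz":0,"hand":10}
    - {"dx":0,"dy":-0.01,"dz":1.97,"wx":0,"wy":0,"wz":0,"hand":10}
    - {"dx":0,"dy":-0.01,"dz":1.97,"wx":0,"wy":0,"wz":0,"hand":10}
    - {"dx":0,"dy":-0.01,"dz":1.97,"wx":0,"wy":0,"wz":0,"hand":10}

```text
clock: 33.1
eef_pos: [0.6158, -0.2664, 0.246]
tool_rot: [-0.013, 1.0, -0.0, 0.0]
ft_force: [0.5, -0.4, -1.2]
grip_width: 0.0171
grasp_force: 59.3
```

```bash
python3 - <<'E'
from h import *
st(); K,im=orange('w17',amin=15)
E
```

```text
t 33.1 p [ 0.6158 -0.2664  0.246 ] yaw -178.5 zt [ 0.0003 -0.0001 -1.    ] j [-0.4083  0.6023  0.5631  1.5314  0.     -0.4344] F [ 0.4782 -0.429  -1.1892] w 0.0171 g 59.281577467918396
[214   3  62   3  84] [248.    4.7]
[210  51  64   8 392] [241.7  54.5]
[ 61 329  15  11  51] [ 68.6 332.8]
[138 362  24  22 193] [150.2 372.4]
```

>>> drive_tool:
  rows:
    - {"dx":0,"dy":0,"dz":-0.3,"wx":0,"wy":0,"wz":0,"hand":10}
    - {"dx":0,"dy":0,"dz":-0.9,"wx":0,"wy":0,"wz":0,"hand":10}
    - {"dx":0,"dy":0,"dz":-1.5,"wx":0,"wy":0,"wz":0,"hand":10}
    - {"dx":0,"dy":0,"dz":-2,"wx":0,"wy":0,"wz":0,"hand":10}
    - {"dx":0,"dy":0,"dz":-2,"wx":0,"wy":0,"wz":0,"hand":10}

```text
clock: 33.65
eef_pos: [0.617, -0.2669, 0.3507]
tool_rot: [-0.013, 1.0, -0.002, 0.004]
ft_force: [1.0, -0.6, -0.2]
grip_width: 0.0173
grasp_force: 59.4
```

>>> drive_tool:
  rows:
    - {"dx":0.03,"dy":0.05,"dz":0,"wx":0,"wy":0,"wz":0,"hand":10}
    - {"dx":0.2,"dy":0.4,"dz":0,"wx":0,"wy":0,"wz":0,"hand":10}
    - {"dx":0.5,"dy":1,"dz":0,"wx":0,"wy":0,"wz":0,"hand":10}
    - {"dx":0.9,"dy":1.8,"dz":0,"wx":0,"wy":0,"wz":0,"hand":10}
    - {"dx":1.3,"dy":2.6,"dz":0,"wx":0,"wy":0,"wz":0,"hand":10}
    - {"dx":1.7,"dy":3.4,"dz":0.1,"wx":0,"wy":0,"wz":0,"hand":10}
    - {"dx":2.1,"dy":4.2,"dz":0.2,"wx":0,"wy":0,"wz":0,"hand":10}
    - {"dx":2.5,"dy":5.1,"dz":0.4,"wx":0,"wy":0,"wz":0,"hand":10}
    - {"dx":2.9,"dy":5.9,"dz":0.6,"wx":0,"wy":0,"wz":0,"hand":10}
    - {"dx":3.15,"dy":6.5,"dz":0.8,"wx":0,"wy":0,"wz":0,"hand":10}
    - {"dx":3.26,"dy":6.72,"dz":0.9,"wx":0,"wy":0,"wz":0,"hand":10}
    - {"dx":3.26,"dy":6.72,"dz":0.9,"wx":0,"wy":0,"wz":0,"hand":10}
    - {"dx":3.26,"dy":6.72,"dz":0.9,"wx":0,"wy":0,"wz":0,"hand":10}
    - {"dx":3.26,"dy":6.72,"dz":0.9,"wx":0,"wy":0,"wz":0,"hand":10}

```text
clock: 35.05
eef_pos: [0.4448, 0.0642, 0.3008]
tool_rot: [-0.012, 1.0, -0.0, 0.0]
ft_force: [0.2, -0.2, -1.8]
grip_width: 0.0169
grasp_force: 59.2
```

```bash
python3 - <<'E'
from h import *
st(); K,im=orange('w18',amin=15)
for p in [(.406,-.2713,.05),(.428,-.2705,.096),(.484,-.269,.104),(.4228,.065,.05)]: print(p,proj(K,p))
mv([.4438,.065,.1755],-178.5)
S,im=shot('scene','s2'); hsv=cv2.cvtColor(im,cv2.COLOR_RGB2HSV); m=cv2.inRange(hsv,(3,150,110),(14,255,255)); n,l,s,c=cv2.connectedComponentsWithStats(m)
print([(s[k],c[k].round(1)) for k in range(1,n) if s[k,4]>8 and 160<c[k][0]<280 and 120<c[k][1]<230])
for p in [(.406,-.2713,.05),(.428,-.2705,.096),(.484,-.269,.104)]: print(p,proj(S,p))
E
```

```text
t 35.05 p [0.4448 0.0642 0.3008] yaw -178.6 zt [ 0.0004 -0.0004 -1.    ] j [ 0.1437  0.1207  0.0089  1.4586 -0.0005  0.1194] F [ 0.1574 -0.182  -1.807 ] w 0.0169 g 59.2260468006134
[320  78  37  40 810] [334.6  97.1]
[  0 116  30   7  83] [ 11.1 118.6]
[227 146  38   5 160] [246.2 148.2]
[  0 150   8  61 110] [  2.5 180.6]
(0.406, -0.2713, 0.05) [-14.0765 129.0986]
(0.428, -0.2705, 0.096) [-42.3763 151.9678]
(0.484, -0.269, 0.104) [-34.0802 199.7451]
(0.4228, 0.065, 0.05) [245.8749 148.2228]
d [0.022 0.018 2.508] w [-0.004  0.006 -0.024]
[(array([201, 111,  66,  20, 420], dtype=int32), array([231.8, 124. ])), (array([241, 159,  19,  17,  92], dtype=int32), array([251.1, 166.8])), (array([226, 161,   7,   5,  17], dtype=int32), array([229.3, 163.1])), (array([242, 218,  11,  10,  33], dtype=int32), array([245.7, 221.1]))]
(0.406, -0.2713, 0.05) [248.1222 174.4965]
(0.428, -0.2705, 0.096) [242.749 164.815]
(0.484, -0.269, 0.104) [228.8338 166.914 ]
```

The third bail is exactly where predicted, (246,148). Repeat the hook and lift.

>>> drive_tool:
  rows:
    - {"dx":0.02,"dy":0.02,"dz":0.3,"wx":0,"wy":0,"wz":0,"hand":10}
    - {"dx":0.02,"dy":0.02,"dz":0.7,"wx":0,"wy":0,"wz":0,"hand":10}
    - {"dx":0.02,"dy":0.02,"dz":1.1,"wx":0,"wy":0,"wz":0,"hand":10}
    - {"dx":0.02,"dy":0.02,"dz":1.5,"wx":0,"wy":0,"wz":0,"hand":10}
    - {"dx":0.02,"dy":0.02,"dz":1.8,"wx":0,"wy":0,"wz":0,"hand":10}
    - {"dx":0.02,"dy":0.02,"dz":2.1,"wx":0,"wy":0,"wz":0,"hand":10}
    - {"dx":0.02,"dy":0.02,"dz":2.35,"wx":0,"wy":0,"wz":0,"hand":10}
    - {"dx":0.02,"dy":0.02,"dz":2.5,"wx":0,"wy":0,"wz":0,"hand":10}
    - {"dx":0.02,"dy":0.02,"dz":2.5,"wx":0,"wy":0,"wz":0,"hand":10}
    - {"dx":0.02,"dy":0.02,"dz":2.5,"wx":0,"wy":0,"wz":0,"hand":10}
    - {"dx":0.12,"dy":0.02,"dz":2.5,"wx":0,"wy":0,"wz":0,"hand":10}
    - {"dx":0.22,"dy":0.02,"dz":2.5,"wx":0,"wy":0,"wz":0,"hand":10}
    - {"dx":0.3,"dy":0.02,"dz":2.5,"wx":0,"wy":0,"wz":0,"hand":10}
    - {"dx":0.3,"dy":0.02,"dz":2.5,"wx":0,"wy":0,"wz":0,"hand":10}

```text
clock: 36.55
eef_pos: [0.4285, 0.0659, 0.1762]
tool_rot: [-0.013, 1.0, 0.0, 0.0]
ft_force: [0.9, -0.3, -0.6]
grip_width: 0.0174
grasp_force: 59.4
```

>>> drive_tool:
  rows:
    - {"dx":0,"dy":0,"dz":-0.12,"wx":0,"wy":0,"wz":0,"hand":10}
    - {"dx":0,"dy":0,"dz":-0.24,"wx":0,"wy":0,"wz":0,"hand":10}
    - {"dx":0,"dy":0,"dz":-0.34,"wx":0,"wy":0,"wz":0,"hand":10}
    - {"dx":0,"dy":0,"dz":-0.47,"wx":0,"wy":0,"wz":0,"hand":10}
    - {"dx":0,"dy":0,"dz":-0.67,"wx":0,"wy":0,"wz":0,"hand":10}
    - {"dx":0,"dy":0,"dz":-0.92,"wx":0,"wy":0,"wz":0,"hand":10}
    - {"dx":0,"dy":0,"dz":-1.22,"wx":0,"wy":0,"wz":0,"hand":10}
    - {"dx":0,"dy":0,"dz":-1.52,"wx":0,"wy":0,"wz":0,"hand":10}
    - {"dx":0,"dy":0,"dz":-1.82,"wx":0,"wy":0,"wz":0,"hand":10}
    - {"dx":0,"dy":0,"dz":-2.17,"wx":0,"wy":0,"wz":0,"hand":10}
    - {"dx":0,"dy":0,"dz":-2.52,"wx":0,"wy":0,"wz":0,"hand":10}
    - {"dx":0,"dy":0,"dz":-2.87,"wx":0,"wy":0,"wz":0,"hand":10}
    - {"dx":0,"dy":0,"dz":-3.22,"wx":0,"wy":0,"wz":0,"hand":10}
    - {"dx":0,"dy":0,"dz":-3.42,"wx":0,"wy":0,"wz":0,"hand":10}
    - {"dx":0,"dy":0,"dz":-3.42,"wx":0,"wy":0,"wz":0,"hand":10}

```text
clock: 38.05
eef_pos: [0.4297, 0.066, 0.3485]
tool_rot: [-0.013, 1.0, 0.0, 0.002]
ft_force: [-0.2, 0.7, -1.7]
grip_width: 0.0173
grasp_force: 59.3
```

```bash
python3 - <<'E'
from h import *
st(); K,im=orange('w19',amin=15)
mv([.616,-.266,.345],-178.5)
E
```

```text
t 38.05 p [0.4297 0.066  0.3485] yaw -178.5 zt [ 0.0032  0.0005 -1.    ] j [0.1523 0.0856 0.0911 1.5731 0.     0.1262] F [-0.1791  0.6568 -1.7338] w 0.0173 g 59.27692115306854
[481   4  31  14  51] [496.5  11. ]
[309  92  34  34 612] [322.7 107.9]
[  0 124  52  83 317] [ 21.7 138.5]
[  0 148   6   5  24] [  2.2 150.2]
[218 178  52   7 223] [243.2 180.9]
[  0 191  10   5  48] [  4.3 193. ]
[  0 367  13  14 114] [  5.4 372. ]
d [-3.559 -6.734  0.048] w [ 0.002  0.014 -0.001]
```

>>> drive_tool:
  rows:
    - {"dx":-0.01,"dy":-0.01,"dz":0,"wx":0,"wy":0,"wz":0,"hand":10}
    - {"dx":-0.04,"dy":-0.07,"dz":0,"wx":0,"wy":0,"wz":0,"hand":10}
    - {"dx":-0.12,"dy":-0.22,"dz":0,"wx":0,"wy":0,"wz":0,"hand":10}
    - {"dx":-0.26,"dy":-0.48,"dz":0,"wx":0,"wy":0,"wz":0,"hand":10}
    - {"dx":-0.46,"dy":-0.86,"dz":0,"wx":0,"wy":0,"wz":0,"hand":10}
    - {"dx":-0.71,"dy":-1.35,"dz":0,"wx":0,"wy":0,"wz":0,"hand":10}
    - {"dx":-1.02,"dy":-1.92,"dz":0,"wx":0,"wy":0,"wz":0,"hand":10}
    - {"dx":-1.36,"dy":-2.58,"dz":0,"wx":0,"wy":0,"wz":0,"hand":10}
    - {"dx":-1.78,"dy":-3.37,"dz":0,"wx":0,"wy":0,"wz":0,"hand":10}
    - {"dx":-2.2,"dy":-4.15,"dz":0,"wx":0,"wy":0,"wz":0,"hand":10}
    - {"dx":-2.54,"dy":-4.81,"dz":0,"wx":0,"wy":0,"wz":0,"hand":10}
    - {"dx":-2.85,"dy":-5.38,"dz":0,"wx":0,"wy":0,"wz":0,"hand":10}
    - {"dx":-3.1,"dy":-5.87,"dz":0,"wx":0,"wy":0,"wz":0,"hand":10}
    - {"dx":-3.3,"dy":-6.25,"dz":0,"wx":0,"wy":0,"wz":0,"hand":10}
    - {"dx":-3.44,"dy":-6.51,"dz":0,"wx":0,"wy":0,"wz":0,"hand":10}
    - {"dx":-3.52,"dy":-6.66,"dz":0,"wx":0,"wy":0,"wz":0,"hand":10}
    - {"dx":-3.56,"dy":-6.73,"dz":0,"wx":0,"wy":0,"wz":0,"hand":10}
    - {"dx":-3.56,"dy":-6.73,"dz":0.05,"wx":0,"wy":0,"wz":0,"hand":10}
    - {"dx":-3.56,"dy":-6.73,"dz":0.05,"wx":0,"wy":0,"wz":0,"hand":10}
    - {"dx":-3.56,"dy":-6.73,"dz":0.05,"wx":0,"wy":0,"wz":0,"hand":10}

```text
clock: 40.1
eef_pos: [0.6155, -0.2654, 0.3444]
tool_rot: [-0.013, 1.0, 0.0, -0.0]
ft_force: [-0.2, 0.5, -1.9]
grip_width: 0.0174
grasp_force: 59.2
```

```bash
python3 - <<'E'
from h import *
st(); K,im=orange('w20',amin=15)
mv([.616,-.266,.246],-178.5)
E
```

```text
t 40.1 p [ 0.6155 -0.2654  0.3444] yaw -178.48 zt [-0.0003  0.0002 -1.    ] j [-0.4071  0.6332  0.8708  1.8088  0.     -0.4337] F [-0.1689  0.4507 -1.9236] w 0.0174 g 59.15826380252838
[219  43  47   5 213] [242.2  45.1]
[218 178  53   7 225] [243.9 180.9]
[ 80 285  36  40 552] [ 95.6 304.8]
[133 286   9   7  25] [136.5 288. ]
[171 287   9   3  16] [174.2 287.5]
[  0 325  77  14 858] [ 35.4 331.2]
[222 330  23  13 280] [232.9 335.6]
[486 336  26  12 285] [499.5 341.5]
d [-0.009 -0.013  1.973] w [0.    0.001 0.006]
```

>>> drive_tool:
  rows:
    - {"dx":0,"dy":-0.01,"dz":0.15,"wx":0,"wy":0,"wz":0,"hand":10}
    - {"dx":0,"dy":-0.01,"dz":0.45,"wx":0,"wy":0,"wz":0,"hand":10}
    - {"dx":0,"dy":-0.01,"dz":0.8,"wx":0,"wy":0,"wz":0,"hand":10}
    - {"dx":0,"dy":-0.01,"dz":1.1,"wx":0,"wy":0,"wz":0,"hand":10}
    - {"dx":0,"dy":-0.01,"dz":1.3,"wx":0,"wy":0,"wz":0,"hand":10}
    - {"dx":0,"dy":-0.01,"dz":1.4,"wx":0,"wy":0,"wz":0,"hand":10}
    - {"dx":0,"dy":-0.01,"dz":1.46,"wx":0,"wy":0,"wz":0,"hand":10}
    - {"dx":0,"dy":-0.01,"dz":1.51,"wx":0,"wy":0,"wz":0,"hand":10}
    - {"dx":0,"dy":-0.01,"dz":1.56,"wx":0,"wy":0,"wz":0,"hand":10}
    - {"dx":0,"dy":-0.01,"dz":1.61,"wx":0,"wy":0,"wz":0,"hand":10}
    - {"dx":0,"dy":-0.01,"dz":1.66,"wx":0,"wy":0,"wz":0,"hand":10}
    - {"dx":0,"dy":-0.01,"dz":1.71,"wx":0,"wy":0,"wz":0,"hand":10}
    - {"dx":0,"dy":-0.01,"dz":1.76,"wx":0,"wy":0,"wz":0,"hand":10}
    - {"dx":0,"dy":-0.01,"dz":1.81,"wx":0,"wy":0,"wz":0,"hand":10}
    - {"dx":0,"dy":-0.01,"dz":1.86,"wx":0,"wy":0,"wz":0,"hand":10}
    - {"dx":0,"dy":-0.01,"dz":1.91,"wx":0,"wy":0,"wz":0,"hand":10}
    - {"dx":0,"dy":-0.01,"dz":1.97,"wx":0,"wy":0,"wz":0,"hand":10}
    - {"dx":0,"dy":-0.01,"dz":1.97,"wx":0,"wy":0,"wz":0,"hand":10}
    - {"dx":0,"dy":-0.01,"dz":1.97,"wx":0,"wy":0,"wz":0,"hand":10}
    - {"dx":0,"dy":-0.01,"dz":1.97,"wx":0,"wy":0,"wz":0,"hand":10}

```text
clock: 42.15
eef_pos: [0.6159, -0.2664, 0.246]
tool_rot: [-0.013, 1.0, -0.0, 0.0]
ft_force: [0.4, 0.8, -1.0]
grip_width: 0.0175
grasp_force: 59.2
```

>>> drive_tool:
  rows:
    - {"dx":0,"dy":0,"dz":0,"wx":0,"wy":0,"wz":0,"hand":10}
    - {"dx":0,"dy":0,"dz":0,"wx":0,"wy":0,"wz":0,"hand":10}
    - {"dx":0,"dy":0,"dz":0,"wx":0,"wy":0,"wz":0,"hand":10}

```text
clock: 42.45
eef_pos: [0.6158, -0.2664, 0.2459]
tool_rot: [-0.013, 1.0, -0.0, 0.0]
ft_force: [-1.0, -0.4, -2.3]
grip_width: 0.0173
grasp_force: 59.2
```

```bash
python3 - <<'E'
from h import *
st(); K,im=orange('w21',amin=15)
for X in (.428,.484,.54): print(proj(K,(X,-.2705,.093+.14*(X-.428))))
E
```

```text
t 42.45 p [ 0.6158 -0.2664  0.2459] yaw -178.51 zt [ 0.0001 -0.0001 -1.    ] j [-0.4083  0.6023  0.563   1.5313 -0.     -0.4343] F [-0.9547 -0.3516 -2.2529] w 0.0173 g 59.21687364578247
[209  19  66   7 417] [241.4  22. ]
[212  92  63   6 343] [242.8  94.6]
[ 61 329  15  11  47] [ 68.2 333.1]
[138 362  24  22 192] [150.2 372.4]
[244.8329 -36.5988]
[243.2426  37.9932]
[241.7748 106.8325]
```

The queue holds: the next two bails are at v=22 and v=95, about 56 mm apart. I return the picker to its stand.

>>> drive_tool:
  rows:
    - {"dx":0,"dy":0,"dz":-0.3,"wx":0,"wy":0,"wz":0,"hand":10}
    - {"dx":0,"dy":0,"dz":-0.9,"wx":0,"wy":0,"wz":0,"hand":10}
    - {"dx":0,"dy":0,"dz":-1.5,"wx":0,"wy":0,"wz":0,"hand":10}
    - {"dx":0,"dy":0,"dz":-2,"wx":0,"wy":0,"wz":0,"hand":10}
    - {"dx":0,"dy":0,"dz":-2,"wx":0,"wy":0,"wz":0,"hand":10}

```text
clock: 43.0
eef_pos: [0.6169, -0.2669, 0.3506]
tool_rot: [-0.013, 1.0, -0.002, 0.004]
ft_force: [1.0, 0.5, -0.9]
grip_width: 0.0171
grasp_force: 59.3
```

>>> drive_tool:
  rows:
    - {"dx":0.02,"dy":0.06,"dz":0,"wx":0,"wy":0,"wz":0,"hand":10}
    - {"dx":0.09,"dy":0.23,"dz":0,"wx":0,"wy":0,"wz":0,"hand":10}
    - {"dx":0.21,"dy":0.58,"dz":0,"wx":0,"wy":0,"wz":0,"hand":10}
    - {"dx":0.43,"dy":1.16,"dz":0,"wx":0,"wy":0,"wz":-0.2,"hand":10}
    - {"dx":0.7,"dy":1.91,"dz":0,"wx":0,"wy":0,"wz":-0.3,"hand":10}
    - {"dx":1,"dy":2.73,"dz":0,"wx":0,"wy":0,"wz":-0.4,"hand":10}
    - {"dx":1.3,"dy":3.54,"dz":0,"wx":0,"wy":0,"wz":-0.5,"hand":10}
    - {"dx":1.6,"dy":4.35,"dz":0,"wx":0,"wy":0,"wz":-0.6,"hand":10}
    - {"dx":1.9,"dy":5.16,"dz":0,"wx":0,"wy":0,"wz":-0.7,"hand":10}
    - {"dx":2.2,"dy":5.97,"dz":0,"wx":0,"wy":0,"wz":-0.8,"hand":10}
    - {"dx":2.5,"dy":6.79,"dz":0,"wx":0,"wy":0,"wz":-0.9,"hand":10}
    - {"dx":2.8,"dy":7.6,"dz":0,"wx":0,"wy":0,"wz":-1,"hand":10}
    - {"dx":3.1,"dy":8.41,"dz":0,"wx":0,"wy":0,"wz":-1.2,"hand":10}
    - {"dx":3.39,"dy":9.22,"dz":0,"wx":0,"wy":0,"wz":-1.4,"hand":10}
    - {"dx":3.67,"dy":9.98,"dz":0,"wx":0,"wy":0,"wz":-1.5,"hand":10}
    - {"dx":3.91,"dy":10.61,"dz":0,"wx":0,"wy":0,"wz":-1.6,"hand":10}
    - {"dx":4.08,"dy":11.08,"dz":0,"wx":0,"wy":0,"wz":-1.66,"hand":10}
    - {"dx":4.21,"dy":11.43,"dz":0,"wx":0,"wy":0,"wz":-1.66,"hand":10}
    - {"dx":4.27,"dy":11.6,"dz":0,"wx":0,"wy":0,"wz":-1.66,"hand":10}
    - {"dx":4.27,"dy":11.6,"dz":0,"wx":0,"wy":0,"wz":-1.66,"hand":10}

```text
clock: 45.0
eef_pos: [0.3862, 0.3081, 0.3442]
tool_rot: [-0.086, 0.996, -0.001, -0.001]
ft_force: [-0.5, 0.1, -2.0]
grip_width: 0.0172
grasp_force: 59.3
```

```bash
python3 - <<'E'
from h import *
st(); mv([.3875,.3078,.2026],-170.2)
E
```

```text
t 45.0 p [0.3862 0.3081 0.3442] yaw -170.09 zt [-0.0022 -0.0018 -1.    ] j [ 0.6735  0.2124  0.2308  1.592  -0.0001  0.5006] F [-0.511   0.1316 -1.9709] w 0.0172 g 59.33060646057129
d [-0.031 -0.007  2.833] w [-0.017 -0.028  0.021]
```

>>> drive_tool:
  rows:
    - {"dx":-0.03,"dy":0,"dz":0.4,"wx":0,"wy":0,"wz":0.02,"hand":10}
    - {"dx":-0.03,"dy":0,"dz":1,"wx":0,"wy":0,"wz":0.02,"hand":10}
    - {"dx":-0.03,"dy":0,"dz":1.7,"wx":0,"wy":0,"wz":0.02,"hand":10}
    - {"dx":-0.03,"dy":0,"dz":2.3,"wx":0,"wy":0,"wz":0.02,"hand":10}
    - {"dx":-0.03,"dy":0,"dz":2.7,"wx":0,"wy":0,"wz":0.02,"hand":10}
    - {"dx":-0.03,"dy":0,"dz":2.85,"wx":0,"wy":0,"wz":0.02,"hand":10}
    - {"dx":-0.03,"dy":0,"dz":2.85,"wx":0,"wy":0,"wz":0.02,"hand":10}
    - {"dx":-0.03,"dy":0,"dz":2.85,"wx":0,"wy":0,"wz":0.02,"hand":10}

```text
clock: 45.8
eef_pos: [0.3894, 0.308, 0.2043]
tool_rot: [-0.084, 0.996, 0.0, 0.001]
ft_force: [0.1, -0.1, -0.9]
grip_width: 0.0171
grasp_force: 59.2
```

```bash
python3 - <<'E'
from h import *
st(); mv([.4663,.3214,.2026],-170.2)
K,im=shot('wrist','w22'); cv2.imwrite('pics/w22b.png',cv2.resize(im[100:384,100:400,::-1],(634,600),interpolation=cv2.INTER_CUBIC))
E
```

```text
t 45.8 p [0.3894 0.308  0.2043] yaw -170.35 zt [ 0.0013  0.0008 -1.    ] j [ 0.6693  0.2527 -0.0798  1.2368 -0.0002  0.5009] F [ 0.0647 -0.1358 -0.8813] w 0.0171 g 59.18711721897125
d [-1.561  0.006  0.036] w [ 0.007  0.016 -0.03 ]
```

Go in along the slot, then lower (stopping if the force builds up).

>>> drive_tool:
  rows:
    - {"dx":-0.2,"dy":0,"dz":0,"wx":0,"wy":0,"wz":-0.03,"hand":10}
    - {"dx":-0.5,"dy":0,"dz":0,"wx":0,"wy":0,"wz":-0.03,"hand":10}
    - {"dx":-0.85,"dy":0,"dz":0,"wx":0,"wy":0,"wz":-0.03,"hand":10}
    - {"dx":-1.15,"dy":0,"dz":0,"wx":0,"wy":0,"wz":-0.03,"hand":10}
    - {"dx":-1.4,"dy":0,"dz":0,"wx":0,"wy":0,"wz":-0.03,"hand":10}
    - {"dx":-1.55,"dy":0.01,"dz":0,"wx":0,"wy":0,"wz":-0.03,"hand":10}
    - {"dx":-1.55,"dy":0.01,"dz":0.1,"wx":0,"wy":0,"wz":-0.03,"hand":10}
    - {"dx":-1.55,"dy":0.01,"dz":0.22,"wx":0,"wy":0,"wz":-0.03,"hand":10}
    - {"dx":-1.55,"dy":0.01,"dz":0.34,"wx":0,"wy":0,"wz":-0.03,"hand":10}
    - {"dx":-1.55,"dy":0.01,"dz":0.44,"wx":0,"wy":0,"wz":-0.03,"hand":10}
    - {"dx":-1.55,"dy":0.01,"dz":0.5,"wx":0,"wy":0,"wz":-0.03,"hand":10}
    - {"dx":-1.55,"dy":0.01,"dz":0.5,"wx":0,"wy":0,"wz":-0.03,"hand":10}
    - {"dx":-1.55,"dy":0.01,"dz":0.5,"wx":0,"wy":0,"wz":-0.03,"hand":10}

```text
clock: 47.15
eef_pos: [0.4649, 0.3217, 0.1784]
tool_rot: [-0.086, 0.996, 0.0, 0.0]
ft_force: [0.2, -0.3, -0.8]
grip_width: 0.0173
grasp_force: 59.2
```

```bash
python3 - <<'E'
from h import *
st(); mv([.4663,.3214,.1776],-170.2)
E
```

```text
t 47.15 p [0.4649 0.3217 0.1784] yaw -170.15 zt [ 0.0002  0.0002 -1.    ] j [0.6053 0.4028 0.0649 1.2327 0.     0.4333] F [ 0.2206 -0.2522 -0.7997] w 0.0173 g 59.20512557029724
d [-0.026 -0.011  0.016] w [0.002 0.002 0.011]
```

>>> drive_tool:
  rows:
    - {"dx":-0.03,"dy":-0.01,"dz":0.015,"wx":0,"wy":0,"wz":0,"hand":10}
    - {"dx":-0.03,"dy":-0.01,"dz":0.03,"wx":0,"wy":0,"wz":0,"hand":10}
    - {"dx":-0.03,"dy":-0.01,"dz":0.03,"wx":0,"wy":0,"wz":0,"hand":10}
    - {"dx":-0.03,"dy":-0.01,"dz":0.03,"wx":0,"wy":0,"wz":0,"hand":25}
    - {"dx":-0.03,"dy":-0.01,"dz":0.03,"wx":0,"wy":0,"wz":0,"hand":55}
    - {"dx":-0.03,"dy":-0.01,"dz":0.03,"wx":0,"wy":0,"wz":0,"hand":55}
    - {"dx":-0.03,"dy":-0.01,"dz":0.03,"wx":0,"wy":0,"wz":0,"hand":55}
    - {"dx":-0.03,"dy":-0.01,"dz":0.03,"wx":0,"wy":0,"wz":0,"hand":55}
    - {"dx":-0.03,"dy":-0.01,"dz":-0.3,"wx":0,"wy":0,"wz":0,"hand":55}
    - {"dx":-0.03,"dy":-0.01,"dz":-0.8,"wx":0,"wy":0,"wz":0,"hand":55}
    - {"dx":-0.03,"dy":-0.01,"dz":-1.5,"wx":0,"wy":0,"wz":0,"hand":55}
    - {"dx":-0.03,"dy":-0.01,"dz":-2.2,"wx":0,"wy":0,"wz":0,"hand":55}
    - {"dx":-1,"dy":-0.01,"dz":-3,"wx":0,"wy":0,"wz":0,"hand":55}
    - {"dx":-1.6,"dy":-0.4,"dz":-3.4,"wx":0,"wy":0,"wz":0,"hand":55}
    - {"dx":-1.6,"dy":-1,"dz":-3.4,"wx":0,"wy":0,"wz":0,"hand":55}
    - {"dx":-1.6,"dy":-1.6,"dz":-3.4,"wx":0,"wy":0,"wz":0,"hand":55}
    - {"dx":-1.6,"dy":-2,"dz":-3.4,"wx":0,"wy":0,"wz":0,"hand":55}
    - {"dx":-1.6,"dy":-2,"dz":-3.4,"wx":0,"wy":0,"wz":0,"hand":55}
    - {"dx":-1.6,"dy":-2,"dz":-3.4,"wx":0,"wy":0,"wz":0,"hand":55}

```text
clock: 49.05
eef_pos: [0.561, 0.2367, 0.3483]
tool_rot: [-0.085, 0.996, 0.0, -0.0]
ft_force: [-0.3, -0.0, -0.8]
grip_width: 0.055
grasp_force: 0.0
```

```bash
python3 - <<'E'
from h import *
st(); K,im=shot('wrist','w23')
hsv=cv2.cvtColor(im,cv2.COLOR_RGB2HSV)
m=cv2.inRange(hsv,(22,150,100),(35,255,255)); n,l,s,c=cv2.connectedComponentsWithStats(m)
for k in range(1,n):
    if s[k,4]>80: print('yellow',s[k],c[k],atz(K,*c[k],.21))
print('pred handletop',proj(K,(.4658,.3208,.21)))
T,t=shot('top','top3'); S,sc=shot('scene','sc3')
a=cv2.resize(im[:,:,::-1],(400,300),interpolation=cv2.INTER_AREA); b=cv2.resize(sc[130:290,160:380,::-1],(400,291))
c=np.vstack([np.hstack([a,cv2.resize(t[90:260,90:360,::-1],(400,300))]),np.hstack([cv2.resize(b,(400,300)),cv2.resize(sc[130:250,170:330,::-1],(400,300))])])
cv2.imwrite('pics/end.png',c)
E
```

```text
t 49.05 p [0.561  0.2367 0.3483] yaw -170.21 zt [-0.0001  0.0005 -1.    ] j [0.3989 0.4672 0.6034 1.707  0.0005 0.2281] F [-0.2758 -0.0462 -0.8031] w 0.055 g 0.0
yellow [330  92  39  22 736] [349.8438 102.4361] [0.4669 0.3157 0.21  ]
pred handletop [355.7876 102.1442]
```

View pics/end.png

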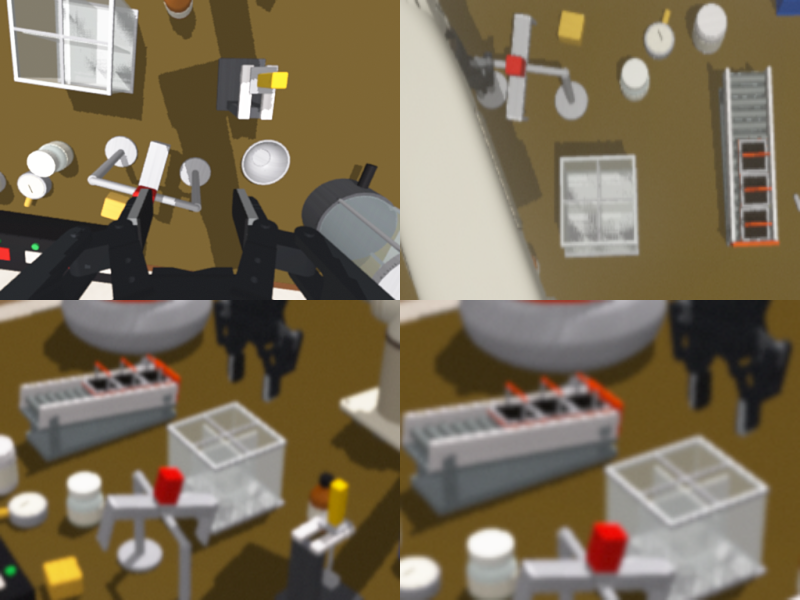

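The composite shows everything in place. Three upright cartridges are queued at the orange stop, the rack is empty, the yoke sits level astride the rail, and the picker hangs upright in its stand. The bystanders have not moved and the arm is clear of everything.

```bash
python3 -c "
from workcell import bot
print(bot.job_done())"
```

```text
the job is handed in; nothing more can be done
None
```

The job is handed in, with no verdict reported: the last pictures show the yoke astride the rail, all three cartridges that were in the rack queued upright at the orange stop, and the picker hanging in its stand, at about 49 s of the 208 s allowed.

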